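# Make up the belt-drive and gear-drive lab kits

## Task

Make up the two drive kits for the next lab class from the stock on the green mat: the stepper motor and the belt pulley go in the blue tray; the geared motor, the brass gear and the barrel sensor go in the orange tray. Put each part in the pocket that bears its silhouette, motors standing with the shaft up, gear and pulley flat with the hub up, the sensor lying across the tray, and set them down rather than dropping them. Leave the black gear, the coupling and the tape roll where they are.

Things in the scene. Friction and masses are not known exactly. Their poses are not given: they have to be found in the camera images.
- tray_blue: Blue kit tray 152 x 98 mm: a row of two pockets 70 mm long, 90 mm across (y). 3 mm floor, walls and dividers 4 mm thick, 9 mm high overall; fixed. Origin: centre of underside; x along the row, z up. Pocket centres with dark silhouettes: x = -37 mm stepper motor (square), x = +37 mm belt pulley (plain disc)
- tray_orange: Orange kit tray 214 x 98 mm: a row of three pockets 70, 70 and 58 mm long, 90 mm across (y). 3 mm floor, walls and dividers 4 mm thick, 9 mm high overall; fixed. Origin: centre of underside; x along the row, z up. Pocket centres with dark silhouettes: x = -68 mm geared motor (small disc), x = +6 mm gear (toothed disc), x = +74 mm sensor (barrel lying along y)
- stepper: Stepper motor: square block 42 x 42 mm, 40 mm high, aluminium ends and black middle, standing with its thin shaft up (5 mm dia, 18 mm more). About 0.3 kg. Origin: centre of the underside; x and y square to the side faces, z up the shaft
- gearmotor: Round geared motor, 37 mm dia over the grey gearbox (28 to 50 mm above its underside), 34 mm below that (dark can), 50 mm high, standing with its off-centre brass shaft up (6 mm dia, 10 mm more). About 0.2 kg. Origin: centre of the underside, z up
- brass_gear: Brass spur gear lying flat: toothed rim 50 mm dia, 14 mm thick, with a round hub 26 mm dia on top reaching 30 mm. About 0.22 kg. Origin: centre of the underside, z up
- pulley: Aluminium toothed belt pulley lying flat: flanges 40 mm dia, 15 mm thick with dark tooth gaps between the flanges, a round hub 24 mm dia on top reaching 31 mm. About 0.08 kg. Origin: centre of the underside, z up
- sensor: Barrel proximity sensor lying down: brass threaded barrel 18 mm dia, 66 mm long, blue cap at its +x end, black plug at the other; it rests on two steel hexagon nuts (24 mm over flats, 5 mm thick) 20 mm either side of the middle. About 0.06 kg. Origin: on the axis at mid-length, 12 mm above its support; x along the barrel, its roll about x is free
- black_gear: Black plastic spur gear of the same shape as the brass one (50 mm dia, hub to 30 mm); stock part, stays where it is. Origin: centre of the underside, z up
- coupling: Shaft coupling: standing red cylinder 30 mm dia, 42 mm high, with a black band round its middle; stock part, stays where it is. Origin: centre of the underside, z up
- tape: Yellow roll of tape lying flat: 56 mm outside, 34 mm hole, 18 mm high; stock part, stays where it is. Origin: centre of the underside, z up
Things that resemble listed ones, but are neither listed nor needed, are in the scene too. Of the things that look like the sensor, take the one that is farthest to the robot's right at the start.

How it is judged:
At the end, for the whole second after the job is handed in: All five parts rest, released, flat on the floor of their own pocket (height to 3 mm, upright within 0.1 rad, clear of its walls: origin within 12 to 19 mm of the pocket's centre along the tray, 16 to 29 mm across); sensor level and within 0.5 rad of the tray's cross direction (x of stepper in the frame of tray_blue between -0.053 and -0.021 m and y of stepper in the frame of tray_blue between -0.026 and 0.026 m and z of stepper in the frame of tray_blue between 0.0005 and 0.006 m and angle between each of stepper, pulley, gearmotor, brass_gear's own z axis and vertical below 0.1 rad and linear speed of each of stepper, pulley, gearmotor, brass_gear, sensor below 0.02 m/s and x of pulley in the frame of tray_blue between 0.02 and 0.054 m and y of pulley in the frame of tray_blue between -0.027 and 0.027 m and z of pulley in the frame of tray_blue between 0.0005 and 0.006 m and x of gearmotor in the frame of tray_orange between -0.087 and -0.049 m and y of gearmotor in the frame of tray_orange between -0.029 and 0.029 m and z of gearmotor in the frame of tray_orange between 0.0005 and 0.006 m and x of brass_gear in the frame of tray_orange between -0.006 and 0.018 m and y of brass_gear in the frame of tray_orange between -0.022 and 0.022 m and z of brass_gear in the frame of tray_orange between 0.0005 and 0.006 m and x of sensor in the frame of tray_orange between 0.055 and 0.093 m and y of sensor in the frame of tray_orange between -0.016 and 0.016 m and z of sensor in the frame of tray_orange between 0.0125 and 0.018 m and angle between the x axis of sensor and the y axis of tray_orange, either way round below 0.5 rad and angle between sensor's own x axis and vertical between 1.5 and 1.64 rad); the robot touches nothing.
It fails at once if a part left in stock (black gear, coupling or tape roll) is moved by more than 20 mm or knocked over (distance of any of black_gear, coupling, tape from where it was at the start of the episode above 0.02 m or angle between any of black_gear, coupling, tape's own z axis and vertical above 0.5 rad).
It fails at once if a kit part is dropped or thrown: it moves faster than 0.8 m/s with no finger on it ((linear speed of stepper above 0.8 m/s and contact force between the fingers and stepper below 0.05 N) or (linear speed of pulley above 0.8 m/s and contact force between the fingers and pulley below 0.05 N) or (linear speed of gearmotor above 0.8 m/s and contact force between the fingers and gearmotor below 0.05 N) or (linear speed of brass_gear above 0.8 m/s and contact force between the fingers and brass_gear below 0.05 N) or (linear speed of sensor above 0.8 m/s and contact force between the fingers and sensor below 0.05 N)).
It also fails if it takes over 118 s, if anything falls off the work surface, if the arm or the gripper's body presses on something with over 40 N, if the wrist force passes 120 N, or if a joint passes its speed limit or range.

## Robot

A 6-joint arm with a two-finger parallel gripper is mounted at the origin on the work surface. World frame = base frame: x ahead of the robot, y to its left, z up, the work surface at z = 0. Lengths are in m, angles in rad, forces in N, time in s.
With the tool pointing down it reaches from about 0.25 to 0.775 m from the base axis. Payload 4 kg.
Tool frame: the origin (TCP) lies midway between the tips of the shut fingers; the grasp point (between the pads) lies 19 mm behind it; z points along the fingers, y is the direction in which the jaws open and shut (so a half turn about z gives the same grasp; the last joint's range is limited). The gripper opens to 85 mm and grips with 20 to 120 N. Pads are 22 mm wide; open, the fingers measure 114 mm over their backs; the gripper's body (76 mm by 85 mm) begins 54 mm behind the grasp point. The pads swing forward as they close: fully open they stand 13 mm farther back than shut.
Start: joints at [1.069, 0.087, 1.371, -0, 1.684, -0.103], TCP at [0.214, 0.507, 0.231] pointing down, gripper open.
Joint ranges: [-3.1, 3.1], [-0.76, 2.03], [0.27, 2.55], [-1.08, 4.22], [0.17, 2.65], [-2.57, 2.57]. Speed limits (rad/s): [2.79, 2.79, 3.14, 3.14, 3.14, 3.14].

## Interface

Orientations are given as [roll, pitch, yaw] about the fixed x, y, z axes, in that order (R = Rz(yaw) Ry(pitch) Rx(roll)).
In Python, from rig import bot gives the robot as it stands. The module is installed in compiled form; this text tells all that it offers.
- The arm moves only by the shell command python3 -m pendant 'ROWS' [FORCE]. ROWS is JSON, a list of rows, each a list of 5 numbers: the shift along the world's x, y, z as a fraction of full scale, then the turn about the world's z as a fraction of full scale, then the closure, from 0 (fully open) to 1 (shut). A call has 1 to 20 rows; each row is the pose to reach, as a shift and turn from the pose measured when the call began, turning the shorter way round; what a row does not reach only later rows make up. Full scale, the value 1, is 0.1 m for a shift and 180 degrees for a turn. A row lasts 1/12 s, in which the tool goes at most 41.7 mm and 7.16 degrees, less where a joint would pass 70% of its speed; a pose out of reach is approached as far as the arm can. A call with a number of a shift or a turn outside -1 to 1 is refused whole. A call with a gripper value outside its range is refused whole. The fingers move at their own pace and stop on an object; FORCE is the grip in N (left out, the last holds). Time passes only in rows, so rows that repeat a pose let the fingers close. It gives the time, the measured TCP pose, the force and the opening at its end, in the units of the state.
- bot.get_obs(): the state, without advancing time (a new reading comes with each control period).
- bot.grab_frame(name): name is "scene" or "top" or "wrist"; returns a dict with "image" (420x560x3 uint8, red, green, blue), "vertical_fov" (degrees; the focal length in pixels is half the picture's height over the tangent of half this angle, whatever the lens; pixels are square), "cx", "cy" (the principal point, pixels), "D" ([k1, k2, p1, p2, k3] as OpenCV has them; the pictures are not rectified), "origin" and "attitude" of the camera in the world; the wrist camera has in their place "hand_eye" (4x4, takes a point from camera to tool coordinates, whose origin is the TCP and whose axes are the flange's). Camera axes: x right, y down, z forward; pixel columns grow to the right and rows downward; lengths in m; the calibration is good to about 2 mm. A picture is of the moment at which its call begins: read the wrist's pose just before it. There is no depth.
- bot.sign_off(): hands the job in, once; it reports no verdict.
The state is a dict: "time": time; "joints": joint angles; "qvel": joint speeds; "joint_efforts": joint torques, N m; "ee_pos": TCP position; "tcp_rot": TCP orientation; "force": force on the tool from outside, world axes, zero at the start; "ft_torque": the same for the moment, N m; "gripper_width": finger opening in m.
Only numpy, scipy, OpenCV 4.12 (cv2) and the standard library are available. Lean on these libraries where they do the work, as an engineer would, in place of code of your own. Each camera call takes 0.05 s, during which the arm holds its last target.

## Working session

There is one attempt and no reset: what is moved stays moved. The work goes in short steps, Python scripts to look and compute and a shell command to move; the robot and the scene stay as the last step left them, time stands still between calls to the robot, and variables do not carry over. Pictures are saved under pics/ and viewed, and the job is handed in when it is done.

```bash
mkdir -p pics; cat > h.py <<'E'
import numpy as np, cv2
from rig import bot
def K(f):
    h=f["image"].shape[0]; fl=h/2/np.tan(np.radians(f["vertical_fov"])/2)
    return np.array([[fl,0,f["cx"]],[0,fl,f["cy"]],[0,0,1.]])
def rot(r):
    r=np.asarray(r,float)
    if r.shape==(3,3): return r
    from scipy.spatial.transform import Rotation as R
    if r.shape==(4,): return R.from_quat(r).as_matrix()
    return R.from_euler('xyz',r).as_matrix()
def cam(f,obs=None):
    if "hand_eye" in f:
        T=np.eye(4);T[:3,:3]=rot(obs["tcp_rot"]);T[:3,3]=obs["ee_pos"]
        T=T@np.array(f["hand_eye"]); return T[:3,:3],T[:3,3]
    return rot(f["attitude"]),np.array(f["origin"])
def ray(f,px,obs=None):
    R,o=cam(f,obs)
    p=cv2.undistortPoints(np.array(px,float).reshape(-1,1,2),K(f),np.array(f["D"],float)).reshape(-1,2)
    return o,(R@np.c_[p,np.ones(len(p))].T).T
def plane(f,px,z,obs=None):
    o,d=ray(f,px,obs); return o+d*((z-o[2])/d[:,2])[:,None]
def proj(f,P,obs=None):
    R,o=cam(f,obs); P=np.array(P,float).reshape(-1,3)
    return cv2.projectPoints((P-o)@R,np.zeros(3),np.zeros(3),K(f),np.array(f["D"],float))[0].reshape(-1,2)
def save(n,im,s=1):
    cv2.imwrite("pics/"+n+".png",cv2.resize(im[...,::-1],None,fx=s,fy=s,interpolation=cv2.INTER_CUBIC))
E
python3 - <<'E'
from h import *
o=bot.get_obs();print({k:np.round(v,3).tolist() for k,v in o.items()})
for n in["top","scene","wrist"]:
    f=bot.grab_frame(n);save(n+"0",f["image"]);print(n,{k:np.round(v,3).tolist() for k,v in f.items() if k!="image"})
    np.save(n+"0.npy",f,allow_pickle=True)
E
```

```text
{'time': 0.0, 'joints': [1.069, 0.088, 1.372, 0.0, 1.684, -0.103], 'qvel': [0.002, 0.0, -0.001, 0.001, -0.001, 0.0], 'joint_efforts': [-0.0, -35.187, -31.327, -0.0, 0.011, 0.0], 'ee_pos': [0.213, 0.506, 0.23], 'tcp_rot': [-3.139, -0.0, 2.743], 'force': [0.251, -0.193, 0.489], 'ft_torque': [-0.027, 0.053, -0.041], 'gripper_width': 0.085}
top {'vertical_fov': 55.678, 'cx': 277.633, 'cy': 212.367, 'D': [-0.024, 0.0, 0.0, 0.0, 0.0], 'origin': [0.386, -0.001, 0.76], 'attitude': [-3.012, 0.012, -1.561]}
scene {'vertical_fov': 55.37, 'cx': 283.132, 'cy': 204.459, 'D': [-0.121, 0.0, 0.0, 0.0, 0.0], 'origin': [0.848, 0.409, 0.515], 'attitude': [-2.288, -0.011, 2.453]}
wrist {'vertical_fov': 59.231, 'cx': 284.194, 'cy': 205.656, 'D': [-0.064, 0.0, 0.0, 0.0, 0.0], 'hand_eye': [[-0.0, -0.961, -0.278, 0.07], [1.0, -0.0, -0.0, -0.001], [0.0, -0.278, 0.961, -0.143], [0.0, 0.0, 0.0, 1.0]]}
```

View pics/top0.png

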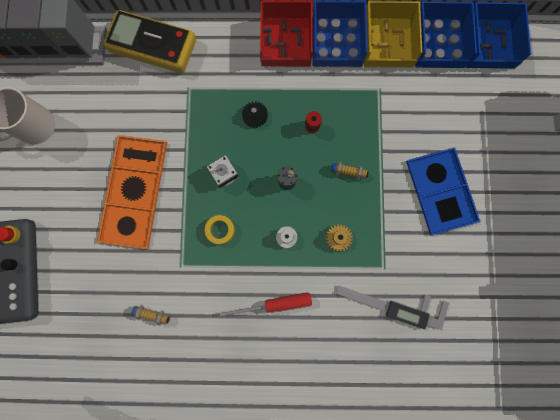

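View pics/scene0.png

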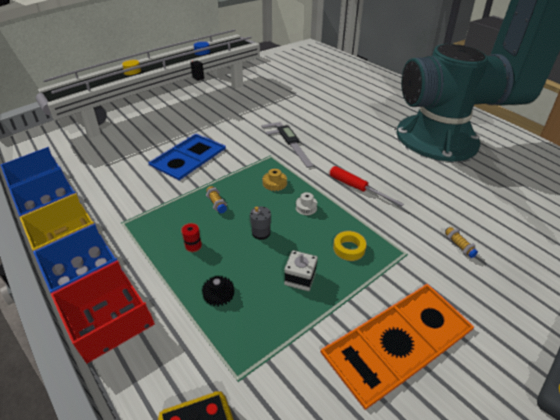

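View pics/wrist0.png

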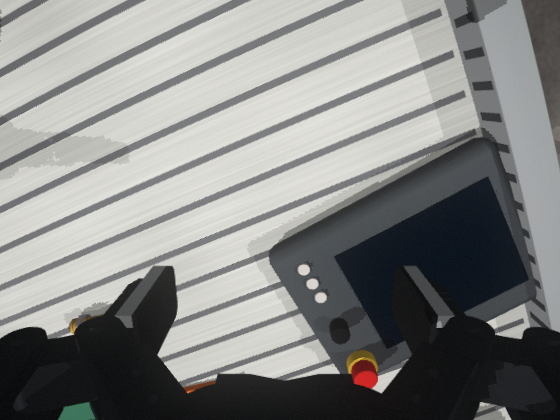

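```bash
python3 - <<'E'
from h import *
f=np.load("top0.npy",allow_pickle=True).item();s=np.load("scene0.npy",allow_pickle=True).item()
save("topmat",f["image"][90:265,190:390],4)
a=f["image"][130:255,95:175];b=f["image"][140:240,400:485]
save("tro",a,5);save("trb",b,5)
save("scmat",s["image"][155:320,150:380],3.4)
hsv=cv2.cvtColor(f["image"],cv2.COLOR_RGB2HSV)
def blobs(lo,hi,roi,mn=30,close=0):
    m=cv2.inRange(hsv,lo,hi);k=np.zeros_like(m);x0,y0,x1,y1=roi;k[y0:y1,x0:x1]=255;m&=k
    if close: m=cv2.morphologyEx(m,cv2.MORPH_CLOSE,np.ones((close,close)))
    for c in cv2.findContours(m,cv2.RETR_EXTERNAL,cv2.CHAIN_APPROX_NONE)[0]:
        if cv2.contourArea(c)>mn: yield c
for n,lo,hi,roi in[("orange",(5,150,120),(15,255,255),(90,120,180,260)),("blue",(100,120,80),(125,255,255),(395,140,485,240))]:
    for c in blobs(lo,hi,roi,500,9):
        q=cv2.boxPoints(cv2.minAreaRect(c)); P=plane(f,q,.009)
        print(n,q.round(1).tolist(),P.round(4).tolist(),"centre",P.mean(0).round(4),[np.linalg.norm(P[i]-P[i-1]).round(4) for i in range(4)])
        for i in range(2):
            d=P[i+1]-P[i];print(" dir",np.degrees(np.arctan2(d[1],d[0])).round(1))
E
```

```text
orange [[96.69999694824219, 241.39999389648438], [116.0999984741211, 132.3000030517578], [166.5, 141.3000030517578], [147.1999969482422, 250.39999389648438]] [[0.4254, 0.3536, 0.009], [0.641, 0.33, 0.009], [0.623, 0.2285, 0.009], [0.4095, 0.2555, 0.009]] centre [0.5247 0.2919 0.009 ] [np.float64(0.0994), np.float64(0.2169), np.float64(0.1031), np.float64(0.2152)]
 dir -6.2
 dir -100.1
blue [[406.5, 160.39999389648438], [454.8999938964844, 144.60000610351562], [480.0, 221.0], [431.5, 236.89999389648438]] [[0.5873, -0.2395, 0.009], [0.6199, -0.3351, 0.009], [0.4704, -0.3754, 0.009], [0.4396, -0.2819, 0.009]] centre [ 0.5293 -0.308   0.009 ] [np.float64(0.1537), np.float64(0.101), np.float64(0.1548), np.float64(0.0985)]
 dir -71.2
 dir -164.9
```

View pics/topmat.png

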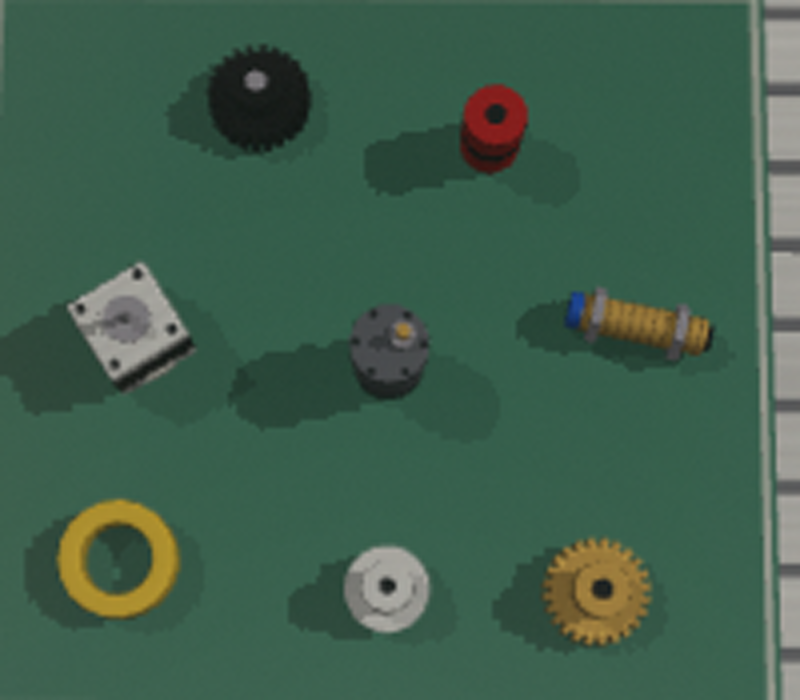

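View pics/tro.png

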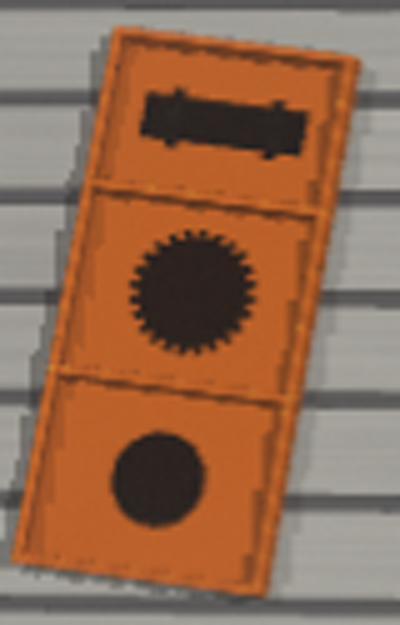

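View pics/trb.png

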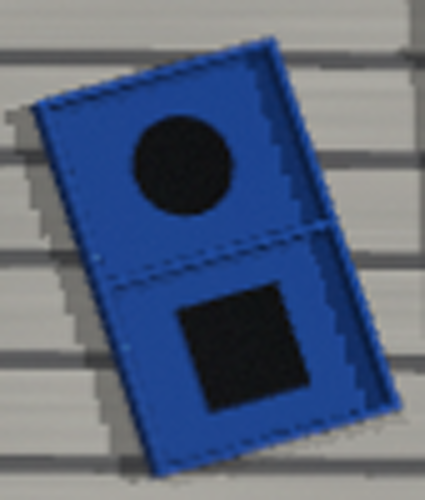

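View pics/scmat.png

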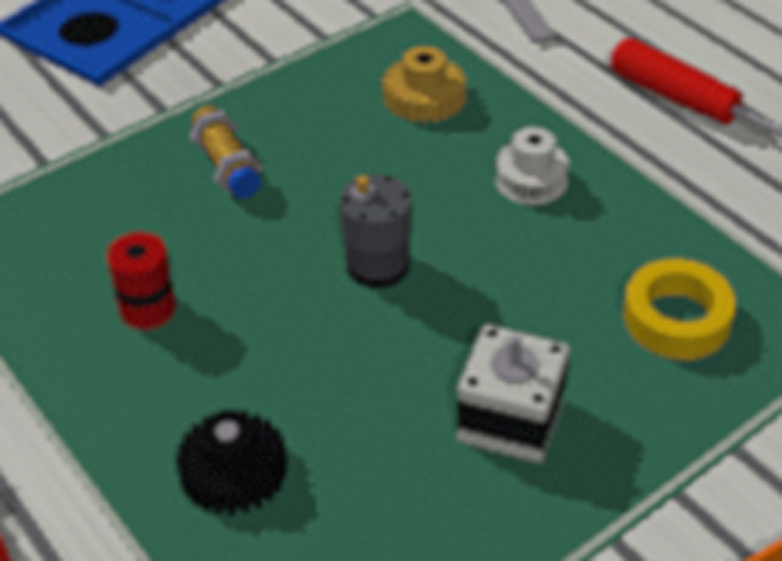

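```bash
python3 - <<'E'
from h import *
f=np.load("top0.npy",allow_pickle=True).item();s=np.load("scene0.npy",allow_pickle=True).item()
T=lambda p:(np.array(p,float)+.5)/4-.5+[190,90]
S=lambda p:(np.array(p,float)+.5)/3.4-.5+[150,155]
for n,a,b,z in[("stepper",(126.5,318),(514.5,365),.04),("gearm",(389,343),(376,200),.05),("pulley",(388,586),(534,139),.031),("gear",(603,589),(425,58),.030),("sens",(640,322),(226,148),.012),
 ("blackgear",(257,80),(227,428),.03),("coupling",(496,115),(136,249),.042),("tape",(118,558),(680,300),.018)]:
    print(n,plane(f,[T(a)],z)[0].round(4),plane(s,[S(b)],z)[0].round(4))
sc=plane(f,[T(p) for p in[(138,273),(172,328),(115,364),(81,308)]],.04)
for i in range(4):
    d=sc[i]-sc[i-1];print("st edge",np.degrees(np.arctan2(d[1],d[0])).round(1),np.linalg.norm(d).round(4))
e=plane(f,[T((712,337)),T((568,308))],.012);d=e[1]-e[0];print("sens",e.round(4),np.degrees(np.arctan2(d[1],d[0])),np.linalg.norm(d))
hsv=cv2.cvtColor(f["image"],cv2.COLOR_RGB2HSV)
for n,roi in[("or",(98,133,164,249)),("bl",(408,147,478,235))]:
    m=np.zeros(hsv.shape[:2],np.uint8);x0,y0,x1,y1=roi
    m[y0:y1,x0:x1]=(hsv[y0:y1,x0:x1].max() and ((f["image"][y0:y1,x0:x1].max(2)<65))*255)
    for c in cv2.findContours(m,cv2.RETR_EXTERNAL,cv2.CHAIN_APPROX_NONE)[0]:
        if cv2.contourArea(c)>60:
            M=cv2.moments(c);p=[M["m10"]/M["m00"],M["m01"]/M["m00"]];print(n,np.round(p,1),cv2.contourArea(c),plane(f,[p],.003)[0].round(4))
E
```

```text
stepper [0.5601 0.1142 0.04  ] [0.5628 0.1152 0.04  ]
gearm [ 0.5468 -0.0076  0.05  ] [ 0.5512 -0.0047  0.05  ]
pulley [ 0.4373 -0.008   0.031 ] [ 0.4404 -0.0069  0.031 ]
gear [ 0.4368 -0.1067  0.03  ] [ 0.4398 -0.1048  0.03  ]
sens [ 0.5666 -0.1285  0.012 ] [ 0.5674 -0.1276  0.012 ]
blackgear [0.68   0.0564 0.03  ] [0.6814 0.0564 0.03  ]
coupling [ 0.6584 -0.0573  0.042 ] [ 0.6609 -0.0576  0.042 ]
tape [0.4502 0.1185 0.018 ] [0.4566 0.122  0.018 ]
st edge -57.2 0.0311
st edge -147.7 0.0309
st edge 123.5 0.0312
st edge 32.2 0.0312
sens [[ 0.5595 -0.1629  0.012 ]
 [ 0.5732 -0.094   0.012 ]] 78.7238009452142 0.07029936997048317
or [126.  225.3] 220.0 [0.4573 0.3013 0.003 ]
or [133.2 188. ] 354.5 [0.5306 0.2915 0.003 ]
or [139.3 154.5] 230.0 [0.5977 0.2832 0.003 ]
bl [448.1 209. ] 404.0 [ 0.4938 -0.3182  0.003 ]
bl [436.  172.8] 278.0 [ 0.5648 -0.298   0.003 ]
```

The pictures show three groups, with pixels from the top view.
- **Stepper-like:** only the white square block at (221,170).
- **Gear-like:** brass (340,238), black (255,114, stays) and the pulley (287,237).
- **Cylinder-like:** geared motor (288,176, grey) and coupling (313,122, red, stays).
- **Sensor-like:** (350,171) on the mat and (150,315) off the mat at the left. Image right is the robot's right, so I take the one at (350,171).

First I move to hover over the stepper.

```bash
cat > go.py <<'E'
import sys
from h import *
# go.py x y z jaw
o=bot.get_obs();p=np.array(o["ee_pos"]);yaw=np.degrees(o["tcp_rot"][2]);jaw=yaw-90
x,y,z,j=map(float,sys.argv[1:5]);d=(j-jaw+90)%180-90
if len(sys.argv)>5: d=(j-jaw+180)%360-180
print("t",round(o["time"],2),"pos",p.round(4),"jaw",round(jaw,1),"j6",round(float(o["joints"][5]),2),"w",round(float(o["gripper_width"]),4),"F",np.round(o["force"],1),"-> shift",((np.array([x,y,z])-p)/.1).round(3),"turn",round(d/180,3))
E
python3 -m pendant '[[0.9,-1,0,-0.17,0],[0.9,-1,0,-0.17,0],[0.9,-1,0,-0.17,0],[0.9,-1,0,-0.17,0],[0.9,-1,0,-0.17,0],[0.9,-1,0,-0.17,0]]' 40
python3 -m pendant '[[0.9,-1,0,-0.18,0],[0.9,-1,0,-0.18,0],[0.9,-1,0,-0.18,0],[0.9,-1,0,-0.18,0],[0.9,-1,0,-0.18,0],[0.9,-1,0,-0.18,0]]'
python3 -m pendant '[[0.9,-1,0,-0.18,0],[0.9,-1,0,-0.18,0],[0.9,-1,0,-0.18,0],[0.9,-1,0,-0.18,0],[0.9,-1,0,-0.18,0],[0.9,-1,0,-0.18,0]]'
python3 go.py .5615 .1147 .15 -57.4 f
```

```text
time: 0.65
ee_pos: [0.304, 0.4055, 0.23]
tcp_rot: [-3.139, -0.0, 2.206]
force: [-0.3, -0.4, -0.0]
gripper_width: 0.0854
time: 1.15
ee_pos: [0.3944, 0.305, 0.2297]
tcp_rot: [-3.138, 0.0, 1.639]
force: [-0.6, -0.5, -0.1]
gripper_width: 0.0852
time: 1.65
ee_pos: [0.4846, 0.2051, 0.2292]
tcp_rot: [-3.137, 0.0, 1.075]
force: [-1.1, 0.2, -0.1]
gripper_width: 0.0855
t 1.65 pos [0.4846 0.2051 0.2292] jaw -28.4 j6 0.79 w 0.0855 F [-1.1  0.2 -0.1] -> shift [ 0.769 -0.904 -0.792] turn -0.161
```

```bash

python3 -m pendant '[[0.77,-0.9,-0.2,-0.16,0],[0.77,-0.9,-0.2,-0.16,0],[0.77,-0.9,-0.2,-0.16,0],[0.77,-0.9,-0.2,-0.16,0],[0.77,-0.9,-0.2,-0.16,0],[0.77,-0.9,-0.2,-0.16,0],[0.77,-0.9,-0.2,-0.16,0]]'
cat > look.py <<'E'
import sys
from h import *
o=bot.get_obs();f=bot.grab_frame("wrist");save(sys.argv[1],f["image"]);np.save(sys.argv[1]+".npy",(f,o),allow_pickle=True)
E
python3 look.py w1; python3 go.py .5615 .1147 .006 -57.4
```

```text
time: 2.23
ee_pos: [0.561, 0.1166, 0.2096]
tcp_rot: [-3.137, -0.0, 0.579]
force: [0.9, 0.9, 1.2]
gripper_width: 0.0853
t 2.28 pos [0.561  0.1167 0.2098] jaw -56.9 j6 1.1 w 0.0857 F [-0.8 -0.4  1.1] -> shift [ 0.005 -0.02  -2.038] turn -0.003
```

View pics/w1.png

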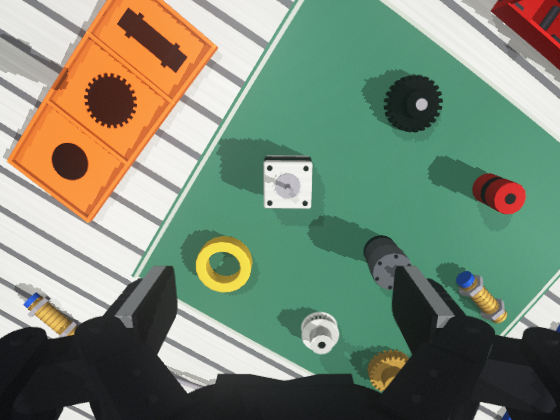

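```bash
python3 - <<'E'
from h import *
f,o=np.load("w1.npy",allow_pickle=True)
for n,p,z in[("st",(287.5,184.5),.04),("gm",(387,267),.05),("pul",(322,345),.031),("sens",(483,297),.012),("gear",(396,374),.03),("o_gm",(70,161),.003),("o_gear",(111,100),.003),("o_sens",(152,40),.003)]:print(n,plane(f,[p],z,o)[0].round(4))
sc=plane(f,[(269,166),(306,167),(306,203),(269,203)],.04,o);d=sc[1]-sc[0];print(sc.mean(0),np.degrees(np.arctan2(d[1],d[0])))
save("w1c",f["image"][140:320,220:520],2.6)
E
```

```text
st [0.5619 0.1136 0.04  ]
gm [ 0.5494 -0.0018  0.05  ]
pul [ 0.4386 -0.0099  0.031 ]
sens [ 0.5685 -0.1296  0.012 ]
gear [ 0.4505 -0.0986  0.03  ]
o_gm [0.4587 0.2996 0.003 ]
o_gear [0.5327 0.2903 0.003 ]
o_sens [0.5993 0.2823 0.003 ]
[0.56151489 0.11338923 0.04      ] -58.355521260889816
```

View pics/w1c.png

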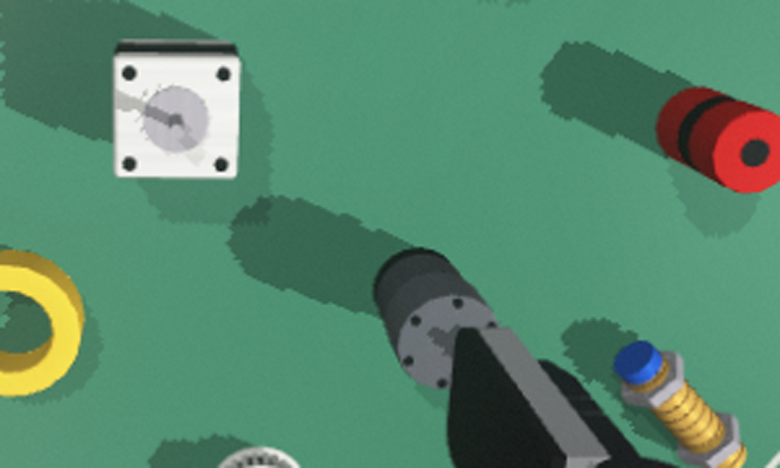

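The crop shows the stepper's square white plate with four screws and its shaft at crop (177,119). It agrees with the other views to 2 mm, so I descend and grip.

```bash

python3 -m pendant '[[0,-0.025,-1,-0.005,0],[0,-0.025,-1,-0.005,0],[0,-0.025,-1,-0.005,0],[0,-0.025,-1,-0.005,0],[0,-0.025,-1,-0.005,0]]'
python3 -m pendant '[[0,0,-0.4,0,0],[0,0,-0.7,0,0],[0,0,-1,0,0],[0,0,-1,0,0],[0,0,-1,0,0]]'
python3 -m pendant '[[0,0,0,0,0.6],[0,0,0,0,0.6],[0,0,0,0,0.6],[0,0,0,0,0.6],[0,0,0,0,0.6],[0,0,0,0,0.6],[0,0,0,0,0.6],[0,0,0,0,0.6]]' 50
python3 go.py .5615 .1147 .008 -57.4
```

```text
time: 2.7
ee_pos: [0.5602, 0.1151, 0.1095]
tcp_rot: [-3.137, 0.001, 0.565]
force: [0.8, -0.2, 0.4]
gripper_width: 0.0853
time: 3.12
ee_pos: [0.5606, 0.1156, 0.0107]
tcp_rot: [-3.137, 0.0, 0.567]
force: [0.3, -0.2, 0.5]
gripper_width: 0.0855
time: 3.78
ee_pos: [0.5627, 0.1157, 0.0136]
tcp_rot: [-3.139, -0.004, 0.567]
force: [-0.1, -0.1, 6.9]
gripper_width: 0.0409
t 3.78 pos [0.5627 0.1157 0.0136] jaw -57.5 j6 1.1 w 0.0409 F [-0.1 -0.1  6.9] -> shift [-0.012 -0.01  -0.056] turn 0.001
```

```bash

python3 -m pendant '[[0,0,0.1,0,0.6],[0,0,0.4,0,0.6],[0,0,0.8,0,0.6],[0,0,1,0,0.6],[0,0,1,0,0.6],[0,0,1,0,0.6]]'
python3 go.py .4938 -.3182 .12 -74 f; python3 look.py w2
```

```text
time: 4.28
ee_pos: [0.5634, 0.1157, 0.1153]
tcp_rot: [-3.141, -0.007, 0.567]
force: [-0.8, -0.2, -2.8]
gripper_width: 0.0407
t 4.28 pos [0.5634 0.1157 0.1153] jaw -57.5 j6 1.11 w 0.0407 F [-0.8 -0.2 -2.8] -> shift [-0.696 -4.339  0.047] turn -0.092
```

View pics/w2.png

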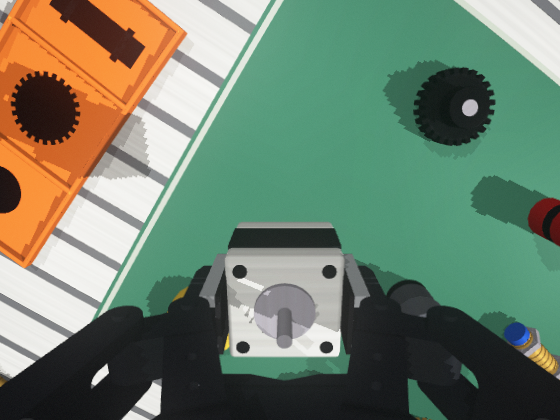

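The stepper is held level between the pads, centred at about pixel (285,300). Next is the blue tray.

```bash

python3 -m pendant '[[-0.14,-0.9,0.1,-0.02,0.6],[-0.14,-0.9,0.1,-0.02,0.6],[-0.14,-0.9,0.1,-0.02,0.6],[-0.14,-0.9,0.1,-0.02,0.6]]'
python3 -m pendant '[[-0.14,-0.9,0,-0.02,0.6],[-0.14,-0.9,0,-0.02,0.6],[-0.14,-0.9,0,-0.02,0.6],[-0.14,-0.9,0,-0.02,0.6]]'
python3 -m pendant '[[-0.14,-0.9,0,-0.02,0.6],[-0.14,-0.9,0,-0.02,0.6],[-0.14,-0.9,0,-0.02,0.6],[-0.14,-0.9,0,-0.02,0.6]]'
python3 -m pendant '[[-0.14,-0.8,0,-0.02,0.6],[-0.14,-0.8,0,-0.02,0.6],[-0.14,-0.8,0,-0.02,0.6],[-0.14,-0.8,0,-0.02,0.6],[-0.14,-0.8,0,-0.02,0.6]]'
python3 go.py .4938 -.3182 .12 -74 f; python3 look.py w3
```

```text
time: 4.67
ee_pos: [0.546, 0.023, 0.1203]
tcp_rot: [-3.137, 0.002, 0.5]
force: [-0.7, 0.7, -1.9]
gripper_width: 0.0415
time: 5.0
ee_pos: [0.5305, -0.0686, 0.1179]
tcp_rot: [-3.134, 0.005, 0.433]
force: [0.3, 0.6, -2.2]
gripper_width: 0.0411
time: 5.33
ee_pos: [0.5159, -0.1595, 0.1163]
tcp_rot: [-3.132, 0.007, 0.368]
force: [-0.4, 0.7, -3.5]
gripper_width: 0.0407
time: 5.75
ee_pos: [0.5023, -0.2373, 0.1154]
tcp_rot: [-3.129, 0.007, 0.306]
force: [0.5, -0.9, -3.1]
gripper_width: 0.0409
t 5.75 pos [ 0.5023 -0.2373  0.1154] jaw -72.5 j6 0.72 w 0.0409 F [ 0.5 -0.9 -3.1] -> shift [-0.085 -0.809  0.046] turn -0.009
```

View pics/w3.png

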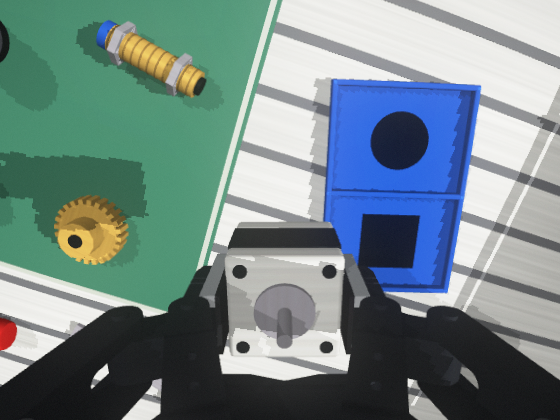

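```bash
python3 - <<'E'
from h import *
f,o=np.load("w3.npy",allow_pickle=True)
sq=plane(f,[(362,213),(419,214),(414,268),(359,266)],.003,o);d=sq[1]-sq[0];print("sq",sq.mean(0).round(4),np.degrees(np.arctan2(d[1],d[0])))
for n,p,z in[("disc",(399.5,140),.003),("gear",(75,241),.03),("sens1",(104,33),.012),("sens2",(201,86),.012)]:print(n,plane(f,[p],z,o)[0].round(4))
E
python3 go.py .495 -.319 .12 -74 f
```

```text
sq [ 0.4958 -0.32    0.003 ] -73.33306837590125
disc [ 0.5672 -0.2992  0.003 ]
gear [ 0.4385 -0.1074  0.03  ]
sens1 [ 0.5744 -0.0949  0.012 ]
sens2 [ 0.5608 -0.1624  0.012 ]
t 5.8 pos [ 0.5024 -0.2371  0.1156] jaw -72.4 j6 0.72 w 0.0409 F [-1.7 -0.2 -3.6] -> shift [-0.074 -0.819  0.044] turn -0.009
```

```bash

python3 -m pendant '[[-0.07,-0.82,0,-0.01,0.6],[-0.07,-0.82,0,-0.01,0.6],[-0.07,-0.82,0,-0.01,0.6],[-0.07,-0.82,-0.3,-0.01,0.6],[-0.07,-0.82,-0.6,-0.01,0.6],[-0.07,-0.82,-0.8,-0.01,0.6],[-0.07,-0.82,-0.8,-0.01,0.6]]'
python3 go.py .495 -.319 .018 -74 f
```

```text
time: 6.38
ee_pos: [0.4926, -0.3143, 0.0294]
tcp_rot: [-3.119, 0.014, 0.278]
force: [-1.0, 0.6, -4.0]
gripper_width: 0.041
t 6.38 pos [ 0.4926 -0.3143  0.0294] jaw -74.1 j6 0.63 w 0.041 F [-1.   0.6 -4. ] -> shift [ 0.024 -0.047 -0.114] turn 0.0
```

```bash

python3 -m pendant '[[0.02,-0.05,-0.04,0,0.6],[0.02,-0.05,-0.08,0,0.6],[0.02,-0.05,-0.1,0,0.6],[0.02,-0.05,-0.12,0,0.6],[0.02,-0.05,-0.12,0,0.6]]'
python3 go.py .495 -.319 .0166 -74 f
```

```text
time: 6.8
ee_pos: [0.4952, -0.3195, 0.0183]
tcp_rot: [-3.12, 0.013, 0.278]
force: [0.4, 0.3, -2.1]
gripper_width: 0.0412
t 6.8 pos [ 0.4952 -0.3195  0.0183] jaw -74.1 j6 0.62 w 0.0412 F [ 0.4  0.3 -2.1] -> shift [-0.002  0.005 -0.017] turn 0.0
```

```bash

python3 -m pendant '[[0,0,-0.02,0,0.6],[0,0,-0.025,0,0.6],[0,0,-0.025,0,0.6],[0,0,-0.025,0,0.4],[0,0,-0.025,0,0.35],[0,0,-0.025,0,0.3],[0,0,-0.025,0,0.3],[0,0,-0.025,0,0.3]]'
python3 -m pendant '[[0,0,0.2,0,0.3],[0,0,0.5,0,0.2],[0,0,1,0,0],[0,0,1,0,0],[0,0,1,0,0]]'
python3 look.py w4;python3 go.py .438 -.1065 .12 -74
```

```text
time: 7.47
ee_pos: [0.4953, -0.3196, 0.0158]
tcp_rot: [-3.121, 0.013, 0.278]
force: [-0.5, -0.3, 0.4]
gripper_width: 0.0601
time: 7.88
ee_pos: [0.4977, -0.3215, 0.1214]
tcp_rot: [-3.129, 0.006, 0.278]
force: [0.4, -0.2, 0.4]
gripper_width: 0.085
t 7.93 pos [ 0.4963 -0.3205  0.1182] jaw -74.1 j6 0.62 w 0.0851 F [ 0.2  0.9 -0.9] -> shift [-0.583  2.14   0.018] turn 0.0
```

View pics/w4.png

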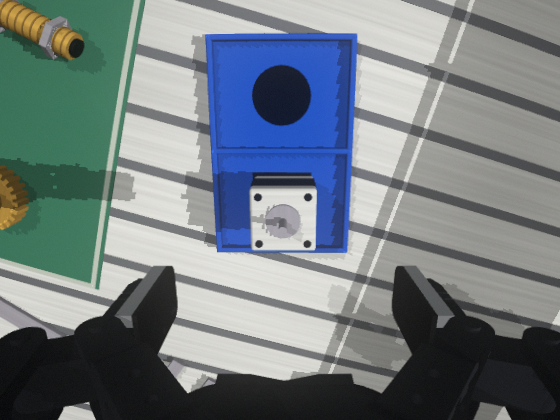

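```bash
python3 - <<'E'
from h import *
f,o=np.load("w4.npy",allow_pickle=True)
sq=plane(f,[(257,197),(308,197),(307,243),(259,244)],.043,o);c=sq.mean(0);d=sq[1]-sq[0];print(c.round(4),np.degrees(np.arctan2(d[1],d[0])))
P=plane(f,[(282,95)],.003,o)[0];print(P)
# frame from outer corners
q=plane(f,[(206,35),(357,35),(347,252),(218,252)],.009,o);print(q.round(4),q.mean(0))
E
python3 -m pendant '[[-0.2,1,0,0,0],[-0.2,1,0,0,0],[-0.2,1,0,0,0],[-0.2,1,0,0,0]]'
python3 -m pendant '[[-0.2,1,0,0,0],[-0.2,1,0,0,0],[-0.2,1,0,0,0],[-0.2,1,0,0,0]]'
python3 -m pendant '[[-0.2,1,0,0,0],[-0.2,1,0,0,0],[-0.2,1,0,0,0],[-0.2,1,0,0,0],[-0.2,1,0,0,0]]'
python3 go.py .439 -.008 .018 -74
```

```text
[ 0.4938 -0.3215  0.043 ] -73.89298807624512
[ 0.5670937  -0.29951484  0.003     ]
[[ 0.59   -0.2422  0.009 ]
 [ 0.6164 -0.3356  0.009 ]
 [ 0.472  -0.3771  0.009 ]
 [ 0.445  -0.2842  0.009 ]] [ 0.5308696  -0.30978682  0.009     ]
time: 8.27
ee_pos: [0.4746, -0.2163, 0.1159]
tcp_rot: [-3.12, 0.013, 0.282]
force: [1.4, -0.4, -0.2]
gripper_width: 0.0855
time: 8.6
ee_pos: [0.453, -0.113, 0.1143]
tcp_rot: [-3.117, 0.015, 0.285]
force: [-0.0, -0.4, 0.1]
gripper_width: 0.0854
time: 9.02
ee_pos: [0.433, -0.0133, 0.1135]
tcp_rot: [-3.117, 0.016, 0.287]
force: [0.3, -0.7, 0.3]
gripper_width: 0.0856
t 9.02 pos [ 0.433  -0.0133  0.1135] jaw -73.5 j6 1.11 w 0.0856 F [ 0.3 -0.7  0.3] -> shift [ 0.06   0.053 -0.955] turn -0.003
```

```bash

python3 -m pendant '[[0.06,0.05,-0.3,0,0.2],[0.06,0.05,-0.6,0,0.4],[0.06,0.05,-0.8,0,0.45],[0.06,0.05,-0.94,0,0.45],[0.06,0.05,-0.94,0,0.45],[0.06,0.05,-0.94,0,0.45]]'
python3 go.py .439 -.008 .017 -74; python3 look.py w5
```

```text
time: 9.52
ee_pos: [0.4388, -0.0097, 0.0185]
tcp_rot: [-3.117, 0.018, 0.285]
force: [0.4, 1.0, 0.6]
gripper_width: 0.0468
t 9.52 pos [ 0.4388 -0.0097  0.0185] jaw -73.7 j6 1.12 w 0.0468 F [0.4 1.  0.6] -> shift [ 0.002  0.017 -0.015] turn -0.002
```

View pics/w5.png

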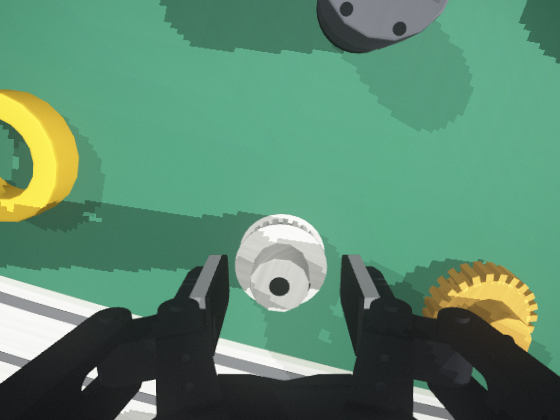

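```bash
python3 - <<'E'
from h import *
f,o=np.load("w5.npy",allow_pickle=True);print(plane(f,[(280,286)],.031,o)[0].round(4),np.array(o["ee_pos"]).round(4))
E
python3 -m pendant '[[0,0.01,-0.02,0,0.5],[0,0.01,-0.02,0,0.6],[0,0.01,-0.02,0,0.8],[0,0.01,-0.02,0,0.8],[0,0.01,-0.02,0,0.8],[0,0.01,-0.02,0,0.8],[0,0.01,-0.02,0,0.8],[0,0.01,-0.02,0,0.8]]' 40
python3 go.py .439 -.008 .017 -74
```

```text
[ 0.4388 -0.0091  0.031 ] [ 0.4388 -0.0097  0.0185]
time: 10.23
ee_pos: [0.4409, -0.0088, 0.0191]
tcp_rot: [-3.12, 0.013, 0.286]
force: [-0.2, -0.2, 5.1]
gripper_width: 0.0215
t 10.23 pos [ 0.4409 -0.0088  0.0191] jaw -73.6 j6 1.12 w 0.0215 F [-0.2 -0.2  5.1] -> shift [-0.019  0.008 -0.021] turn -0.002
```

```bash

python3 -m pendant '[[0,0,0.1,0,0.8],[0,0,0.3,0,0.8],[0,0,0.6,0,0.8],[0,0,1,0,0.8],[0,0,1,0,0.8],[0,0,1,0,0.8]]'
python3 go.py .566 -.299 .022 -74; python3 look.py w6
```

```text
time: 10.73
ee_pos: [0.4428, -0.009, 0.1223]
tcp_rot: [-3.123, 0.007, 0.286]
force: [-0.2, 0.3, -1.8]
gripper_width: 0.0218
t 10.73 pos [ 0.4428 -0.009   0.1223] jaw -73.6 j6 1.12 w 0.0218 F [-0.2  0.3 -1.8] -> shift [ 1.232 -2.9   -1.003] turn -0.002
```

View pics/w6.png

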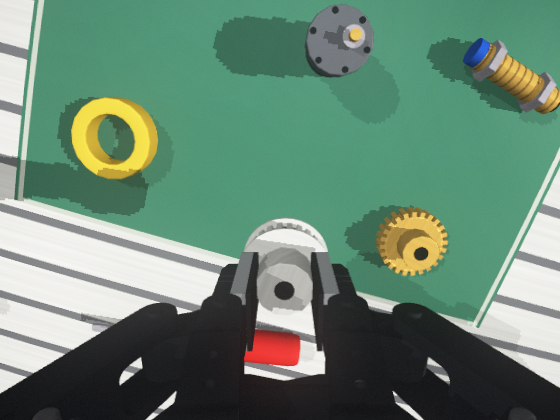

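```bash

python3 -m pendant '[[0.41,-0.97,0,0,0.8],[0.41,-0.97,0,0,0.8],[0.41,-0.97,0,0,0.8],[0.41,-0.97,0,0,0.8]]'
python3 -m pendant '[[0.41,-0.97,0,0,0.8],[0.41,-0.97,0,0,0.8],[0.41,-0.97,0,0,0.8],[0.41,-0.97,0,0,0.8]]'
python3 -m pendant '[[0.41,-0.97,0,0,0.8],[0.41,-0.97,0,0,0.8],[0.41,-0.97,0,0,0.8],[0.41,-0.97,0,0,0.8],[0.41,-0.97,0,0,0.8]]'
python3 go.py .566 -.299 .03 -74;  python3 look.py w7
```

```text
time: 11.12
ee_pos: [0.4822, -0.1092, 0.1178]
tcp_rot: [-3.12, 0.015, 0.282]
force: [-0.1, 0.6, -0.3]
gripper_width: 0.0222
time: 11.45
ee_pos: [0.5231, -0.2095, 0.1151]
tcp_rot: [-3.12, 0.018, 0.278]
force: [-0.5, 0.2, -0.9]
gripper_width: 0.022
time: 11.87
ee_pos: [0.563, -0.3058, 0.1125]
tcp_rot: [-3.115, 0.021, 0.277]
force: [0.3, 0.4, -1.3]
gripper_width: 0.022
t 11.87 pos [ 0.563  -0.3058  0.1125] jaw -74.1 j6 0.71 w 0.022 F [ 0.3  0.4 -1.3] -> shift [ 0.03   0.068 -0.825] turn 0.001
```

View pics/w7.png

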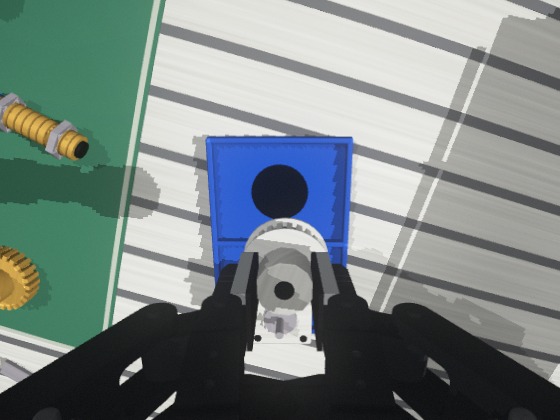

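```bash

python3 -m pendant '[[0.03,0.07,-0.3,0,0.8],[0.03,0.07,-0.6,0,0.8],[0.03,0.07,-0.83,0,0.8],[0.03,0.07,-0.83,0,0.8],[0.03,0.07,-0.83,0,0.8]]'
python3 go.py .566 -.299 .022 -74
```

```text
time: 12.33
ee_pos: [0.5647, -0.2954, 0.0286]
tcp_rot: [-3.112, 0.023, 0.28]
force: [-0.1, -0.1, 0.5]
gripper_width: 0.0217
t 12.33 pos [ 0.5647 -0.2954  0.0286] jaw -74.0 j6 0.72 w 0.0217 F [-0.1 -0.1  0.5] -> shift [ 0.013 -0.036 -0.066] turn -0.0
```

```bash

python3 -m pendant '[[0.01,-0.04,-0.03,0,0.8],[0.01,-0.04,-0.05,0,0.8],[0.01,-0.04,-0.06,0,0.8],[0.01,-0.04,-0.07,0,0.8],[0.01,-0.04,-0.075,0,0.8],[0.01,-0.04,-0.075,0,0.8]]'
python3 go.py .566 -.299 .022 -74
```

```text
time: 12.83
ee_pos: [0.566, -0.2997, 0.0222]
tcp_rot: [-3.113, 0.023, 0.28]
force: [-1.3, 0.4, 1.7]
gripper_width: 0.0219
t 12.83 pos [ 0.566  -0.2997  0.0222] jaw -74.0 j6 0.71 w 0.0219 F [-1.3  0.4  1.7] -> shift [-0.     0.007 -0.002] turn -0.0
```

Contact is light (the force rose to 1.7 N). I release and lift.

```bash

python3 -m pendant '[[0,0,-0.01,0,0.8],[0,0,-0.01,0,0.7],[0,0,-0.01,0,0.65],[0,0,-0.01,0,0.6],[0,0,-0.01,0,0.55],[0,0,-0.01,0,0.55],[0,0,-0.01,0,0.55]]'
python3 -m pendant '[[0,0,0.2,0,0.5],[0,0,0.5,0,0.4],[0,0,1,0,0.2],[0,0,1,0,0],[0,0,1,0,0]]'
python3 look.py w8;python3 go.py .438 -.1065 .12 -74
```

```text
time: 13.42
ee_pos: [0.566, -0.2997, 0.021]
tcp_rot: [-3.112, 0.023, 0.28]
force: [1.2, -0.1, 0.5]
gripper_width: 0.0384
time: 13.83
ee_pos: [0.5687, -0.3014, 0.1271]
tcp_rot: [-3.121, 0.015, 0.28]
force: [0.9, -0.1, -0.2]
gripper_width: 0.0844
t 13.88 pos [ 0.5673 -0.3005  0.1239] jaw -74.0 j6 0.71 w 0.0854 F [-0.3  0.3 -0.6] -> shift [-1.293  1.94  -0.039] turn -0.0
```

View pics/w8.png

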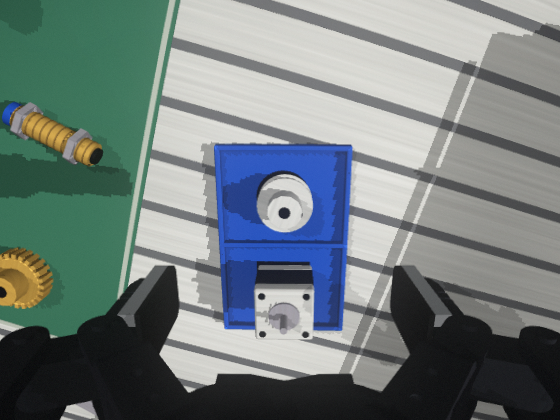

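The pulley stands in its pocket, hub at pixel (284,212), and the stepper in its own at (285,312). Next is the sensor.

```bash

python3 -m pendant '[[0,0.9,0,0.18,0],[0,0.9,0,0.18,0],[0,0.9,0,0.18,0],[0,0.9,0,0.18,0],[0,0.9,0,0.18,0]]'
python3 -m pendant '[[0,0.82,0,0.168,0],[0,0.82,0,0.168,0],[0,0.82,0,0.168,0],[0,0.82,0,0.168,0],[0,0.82,0,0.168,0],[0,0.82,0,0.168,0]]'
python3 look.py w9;python3 go.py .568 -.1287 .05 -11.4
```

```text
time: 14.3
ee_pos: [0.5662, -0.2086, 0.1213]
tcp_rot: [-3.113, 0.02, 0.853]
force: [-0.0, -0.3, 0.2]
gripper_width: 0.0855
time: 14.8
ee_pos: [0.565, -0.1257, 0.1187]
tcp_rot: [-3.109, 0.02, 1.382]
force: [-0.3, 0.6, -0.6]
gripper_width: 0.0855
t 14.85 pos [ 0.5652 -0.126   0.119 ] jaw -10.9 j6 -0.11 w 0.0857 F [-0.3  0.4  0.3] -> shift [ 0.028 -0.027 -0.69 ] turn -0.003
```

View pics/w9.png

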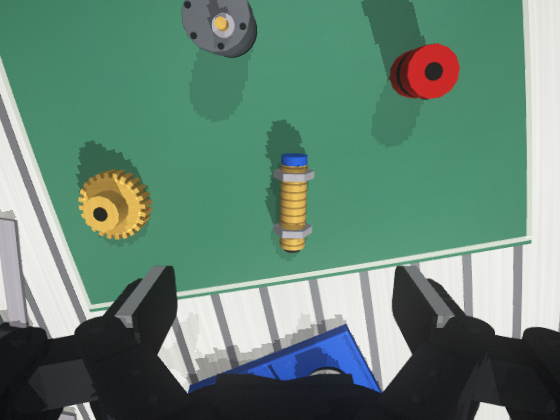

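The crop area shows the brass barrel with its blue cap at (294,160), two nuts at (294,176) and (292,230), and the plug at (292,250). It is aligned with the jaw plane.

```bash
python3 - <<'E'
from h import *
f,o=np.load("w9.npy",allow_pickle=True)
P=plane(f,[(294,176),(292,230.5)],.012,o);d=P[0]-P[1];print(P.mean(0).round(4),np.degrees(np.arctan2(d[1],d[0])),np.linalg.norm(d))
print(plane(f,[(220,23),(433,71),(100,214)],[.05,.042,.03],o).round(4))
E
python3 -m pendant '[[0.03,-0.02,-0.3,0,0.2],[0.03,-0.02,-0.6,0,0.4],[0.03,-0.02,-0.7,0,0.5],[0.03,-0.02,-0.7,0,0.5],[0.03,-0.02,-0.7,0,0.5]]'
python3 look.py w10;python3 go.py .568 -.1287 .004 -11.4
```

```text
[ 0.5675 -0.1294  0.012 ] 77.52998424729384 0.04003769762359644
[[ 0.5503 -0.013   0.05  ]
 [ 0.6606 -0.058   0.042 ]
 [ 0.4383 -0.1076  0.03  ]]
time: 15.27
ee_pos: [0.5675, -0.128, 0.0482]
tcp_rot: [-3.107, 0.019, 1.379]
force: [0.3, -0.6, 0.9]
gripper_width: 0.0432
t 15.32 pos [ 0.5687 -0.1284  0.0499] jaw -11.0 j6 -0.11 w 0.0429 F [0.3 0.2 0.4] -> shift [-0.007 -0.003 -0.459] turn -0.002
```

View pics/w10.png

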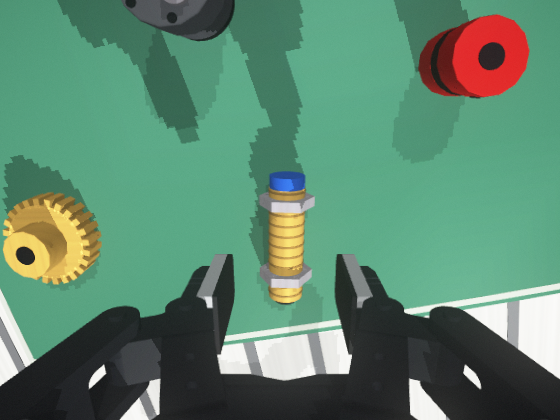

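```bash

python3 -m pendant '[[-0.01,-0.01,-0.2,0,0.5],[-0.01,-0.01,-0.35,0,0.5],[-0.01,-0.01,-0.42,0,0.5],[-0.01,-0.01,-0.45,0,0.5],[-0.01,-0.01,-0.45,0,0.5]]'
python3 look.py w11;python3 go.py .5675 -.1292 .004 -11.8
```

```text
time: 15.73
ee_pos: [0.5681, -0.1295, 0.0055]
tcp_rot: [-3.111, 0.02, 1.379]
force: [0.2, -0.1, -0.2]
gripper_width: 0.0429
t 15.78 pos [ 0.5685 -0.1296  0.0061] jaw -11.0 j6 -0.11 w 0.0428 F [-0.5  0.7  0. ] -> shift [-0.01   0.004 -0.021] turn -0.005
```

View pics/w11.png

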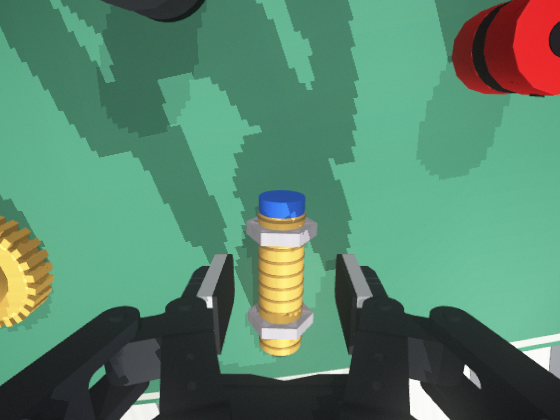

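```bash

python3 -m pendant '[[-0.01,0,-0.015,-0.004,0.6],[-0.01,0,-0.015,-0.004,0.65],[-0.01,0,-0.015,-0.004,0.7],[-0.01,0,-0.015,-0.004,0.75],[-0.01,0,-0.015,-0.004,0.85],[-0.01,0,-0.015,-0.004,0.85],[-0.01,0,-0.015,-0.004,0.85]]' 30
python3 go.py .5675 -.1292 .004 -11.8
```

```text
time: 16.37
ee_pos: [0.5678, -0.1297, 0.0052]
tcp_rot: [-3.113, 0.02, 1.367]
force: [-0.1, 0.4, 3.1]
gripper_width: 0.0166
t 16.37 pos [ 0.5678 -0.1297  0.0052] jaw -11.7 j6 -0.1 w 0.0166 F [-0.1  0.4  3.1] -> shift [-0.003  0.005 -0.012] turn -0.001
```

```bash

python3 -m pendant '[[0,0,0.1,0,0.85],[0,0,0.4,0,0.85],[0,0,0.8,0,0.85],[0,0,1,0,0.85],[0,0,1,0,0.85]]'
python3 look.py w12;python3 go.py .5985 .2827 .12 -7.3
```

```text
time: 16.78
ee_pos: [0.5716, -0.1309, 0.1127]
tcp_rot: [-3.126, 0.021, 1.366]
force: [0.7, -0.7, -0.2]
gripper_width: 0.0171
t 16.83 pos [ 0.5701 -0.1304  0.1095] jaw -11.7 j6 -0.1 w 0.0166 F [ 0.2  0.2 -0.5] -> shift [0.284 4.131 0.105] turn 0.024
```

View pics/w12.png

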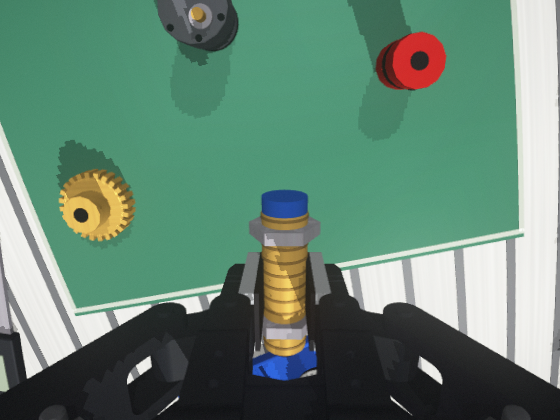

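```bash

python3 -m pendant '[[0.06,0.9,0.1,0.01,0.85],[0.06,0.9,0.1,0.01,0.85],[0.06,0.9,0.1,0.01,0.85],[0.06,0.9,0.1,0.01,0.85]]'
python3 -m pendant '[[0.06,0.9,0,0.01,0.85],[0.06,0.9,0,0.01,0.85],[0.06,0.9,0,0.01,0.85],[0.06,0.9,0,0.01,0.85]]'
python3 -m pendant '[[0.06,0.9,0,0.005,0.85],[0.06,0.9,0,0.005,0.85],[0.06,0.9,0,0.005,0.85],[0.06,0.9,0,0.005,0.85]]'
python3 -m pendant '[[0.06,0.7,0,0,0.85],[0.06,0.7,0,0,0.85],[0.06,0.7,0,0,0.85],[0.06,0.7,0,0,0.85]]'
python3 look.py w13;python3 go.py .5985 .2827 .12 -7.3
```

```text
time: 17.17
ee_pos: [0.5755, -0.0377, 0.1185]
tcp_rot: [-3.119, 0.02, 1.402]
force: [0.6, -0.7, -1.0]
gripper_width: 0.0167
time: 17.5
ee_pos: [0.5807, 0.0539, 0.1167]
tcp_rot: [-3.116, 0.021, 1.437]
force: [0.2, -0.3, 0.2]
gripper_width: 0.0167
time: 17.83
ee_pos: [0.5863, 0.1444, 0.1154]
tcp_rot: [-3.114, 0.022, 1.455]
force: [0.5, -0.8, -1.4]
gripper_width: 0.0169
time: 18.17
ee_pos: [0.5925, 0.2128, 0.1145]
tcp_rot: [-3.113, 0.024, 1.455]
force: [0.4, -0.9, -1.1]
gripper_width: 0.0169
t 18.22 pos [0.5926 0.212  0.1147] jaw -6.7 j6 0.38 w 0.0166 F [ 1.  -0.6 -0.9] -> shift [0.059 0.707 0.053] turn -0.003
```

View pics/w13.png

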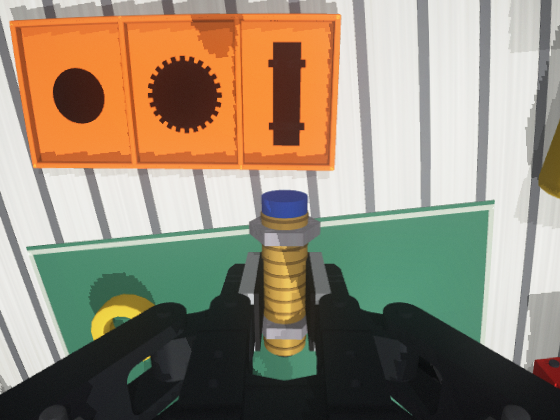

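```bash
python3 - <<'E'
from h import *
f,o=np.load("w13.npy",allow_pickle=True)
P=plane(f,[(78,96),(184.5,94.5),(287,93.5)],.003,o);print(P.round(4));d=P[2]-P[0];print(np.degrees(np.arctan2(d[1],d[0])))
E
python3 -m pendant '[[0.06,0.7,0,-0.003,0.85],[0.06,0.7,0,-0.003,0.85],[0.06,0.7,0,-0.003,0.85],[0.06,0.7,-0.3,-0.003,0.85],[0.06,0.7,-0.6,-0.003,0.85],[0.06,0.7,-0.8,-0.003,0.85],[0.06,0.7,-0.8,-0.003,0.85],[0.06,0.7,-0.8,-0.003,0.85]]'
python3 go.py .5985 .2827 .0085 -7.3
```

```text
[[0.458  0.2997 0.003 ]
 [0.5319 0.2909 0.003 ]
 [0.5998 0.2832 0.003 ]]
-6.630228019366592
time: 18.88
ee_pos: [0.5979, 0.2791, 0.0331]
tcp_rot: [-3.11, 0.027, 1.442]
force: [1.4, 0.5, 0.3]
gripper_width: 0.0168
t 18.88 pos [0.5979 0.2791 0.0331] jaw -7.4 j6 0.49 w 0.0168 F [1.4 0.5 0.3] -> shift [ 0.006  0.036 -0.246] turn 0.0
```

```bash

python3 -m pendant '[[0.01,0.03,-0.1,0,0.85],[0.01,0.03,-0.18,0,0.85],[0.01,0.03,-0.22,0,0.85],[0.01,0.03,-0.24,0,0.85],[0.01,0.03,-0.25,0,0.85],[0.01,0.03,-0.25,0,0.85],[0.01,0.03,-0.25,0,0.85]]'
python3 look.py w14;python3 go.py .5990 .2827 .0085 -7.3
```

```text
time: 19.47
ee_pos: [0.5992, 0.2824, 0.0085]
tcp_rot: [-3.111, 0.027, 1.442]
force: [1.0, 0.6, -0.9]
gripper_width: 0.0168
t 19.52 pos [0.5992 0.2825 0.0085] jaw -7.4 j6 0.49 w 0.0164 F [ 0.5 -0.2 -1.6] -> shift [-0.002  0.002  0.   ] turn 0.0
```

View pics/w14.png

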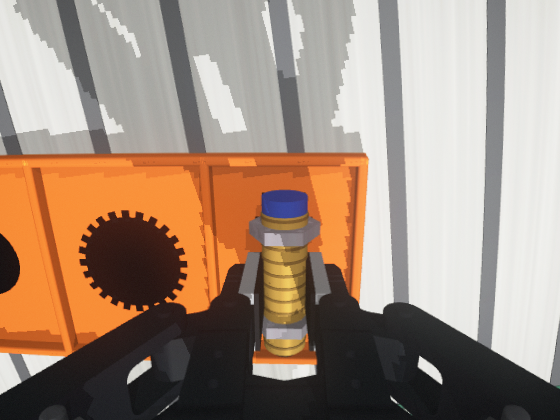

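```bash

python3 -m pendant '[[0,0,-0.01,0,0.85],[0,0,-0.015,0,0.85],[0,0,-0.02,0,0.85],[0,0,-0.02,0,0.85]]'
python3 go.py .5990 .2827 .0085 -7.3
```

```text
time: 19.85
ee_pos: [0.5993, 0.2825, 0.0082]
tcp_rot: [-3.111, 0.027, 1.442]
force: [-2.7, -1.1, 7.0]
gripper_width: 0.0168
t 19.85 pos [0.5993 0.2825 0.0082] jaw -7.4 j6 0.49 w 0.0168 F [-2.7 -1.1  7. ] -> shift [-0.003  0.002  0.003] turn 0.0
```

Contact at 7 N, so the sensor is down. I release it.

```bash

python3 -m pendant '[[0,0,0,0,0.8],[0,0,0,0,0.76],[0,0,0,0,0.72],[0,0,0,0,0.69],[0,0,0,0,0.69],[0,0,0,0,0.69]]'
python3 -m pendant '[[0,0,0.1,0,0.69],[0,0,0.25,0,0.69],[0,0,0.5,0,0.5],[0,0,1,0,0.2],[0,0,1,0,0],[0,0,1,0,0]]'
python3 look.py w15;python3 go.py .438 -.107 .12 -80
```

```text
time: 20.35
ee_pos: [0.5993, 0.2825, 0.0079]
tcp_rot: [-3.111, 0.027, 1.442]
force: [-0.7, -0.5, -0.3]
gripper_width: 0.0263
time: 20.85
ee_pos: [0.6024, 0.2837, 0.1149]
tcp_rot: [-3.122, 0.021, 1.442]
force: [0.5, 0.6, 1.3]
gripper_width: 0.0734
t 20.9 pos [0.6009 0.2831 0.1116] jaw -7.4 j6 0.49 w 0.0799 F [0.4 0.4 0.3] -> shift [-1.629 -3.901  0.084] turn -0.404
```

View pics/w15.png

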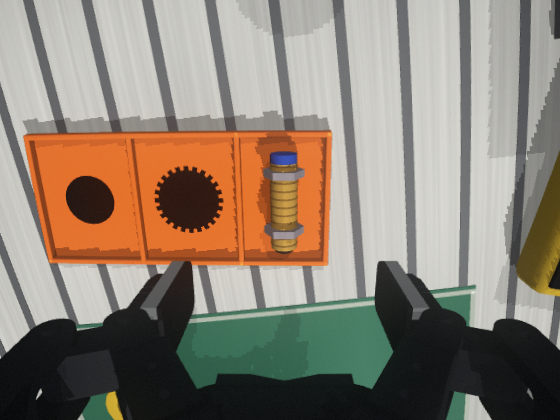

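The sensor lies in its pocket, middle at pixel (284,203) and clear of the walls. Next is the brass gear.

```bash

python3 -m pendant '[[-0.41,-0.98,0.05,0,0],[-0.41,-0.98,0.05,0,0],[-0.41,-0.98,0.05,0,0],[-0.41,-0.98,0.05,0,0]]'
python3 -m pendant '[[-0.41,-0.98,0.05,0,0],[-0.41,-0.98,0.05,0,0],[-0.41,-0.98,0.05,0,0],[-0.41,-0.98,0.05,0,0]]'
python3 -m pendant '[[-0.41,-0.98,0.05,0,0],[-0.41,-0.98,0.05,0,0],[-0.41,-0.98,0.05,0,0],[-0.41,-0.98,0.05,0,0]]'
python3 -m pendant '[[-0.4,-0.97,0.05,0,0],[-0.4,-0.97,0.05,0,0],[-0.4,-0.97,0.05,0,0],[-0.4,-0.97,0.05,0,0],[-0.4,-0.97,0.05,0,0]]'
python3 look.py w16;python3 go.py .4385 -.107 .05 -7.4
```

```text
time: 21.23
ee_pos: [0.5577, 0.1811, 0.1151]
tcp_rot: [-3.113, 0.027, 1.438]
force: [-0.0, 0.2, -0.0]
gripper_width: 0.0857
time: 21.57
ee_pos: [0.5144, 0.0796, 0.1187]
tcp_rot: [-3.11, 0.03, 1.434]
force: [0.1, 0.6, 0.1]
gripper_width: 0.086
time: 21.9
ee_pos: [0.4719, -0.0212, 0.1227]
tcp_rot: [-3.108, 0.031, 1.43]
force: [0.5, 0.6, 0.2]
gripper_width: 0.0851
time: 22.32
ee_pos: [0.4321, -0.1179, 0.127]
tcp_rot: [-3.107, 0.03, 1.429]
force: [-1.1, 0.4, -0.1]
gripper_width: 0.0855
t 22.37 pos [ 0.4324 -0.1172  0.1271] jaw -8.1 j6 -0.22 w 0.0853 F [0.5 0.3 0.1] -> shift [ 0.061  0.102 -0.771] turn 0.004
```

View pics/w16.png

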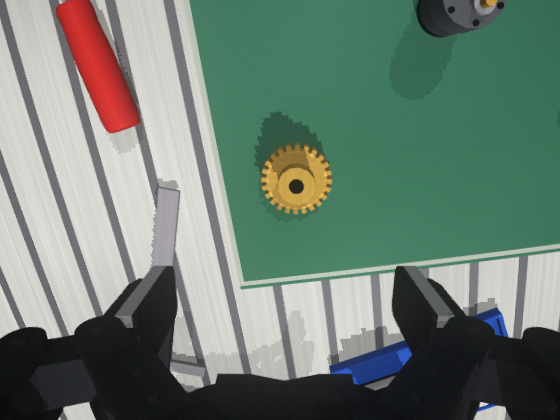

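```bash
python3 - <<'E'
from h import *
f,o=np.load("w16.npy",allow_pickle=True)
print(plane(f,[(296,186.5)],.03,o).round(4))
E
python3 -m pendant '[[0.06,0.1,-0.1,0,0.2],[0.06,0.1,-0.3,0,0.4],[0.06,0.1,-0.5,0,0.45],[0.06,0.1,-0.7,0,0.45],[0.06,0.1,-0.77,0,0.45],[0.06,0.1,-0.77,0,0.45]]'
python3 look.py w17;python3 go.py .4385 -.107 .016 -7.4
```

```text
[[ 0.4386 -0.1078  0.03  ]]
time: 22.87
ee_pos: [0.4371, -0.1051, 0.0475]
tcp_rot: [-3.101, 0.028, 1.433]
force: [-0.2, 0.3, 0.7]
gripper_width: 0.0467
t 22.92 pos [ 0.4382 -0.1058  0.0492] jaw -7.9 j6 -0.19 w 0.0471 F [0.5 0.7 0.7] -> shift [ 0.003 -0.012 -0.332] turn 0.003
```

View pics/w17.png

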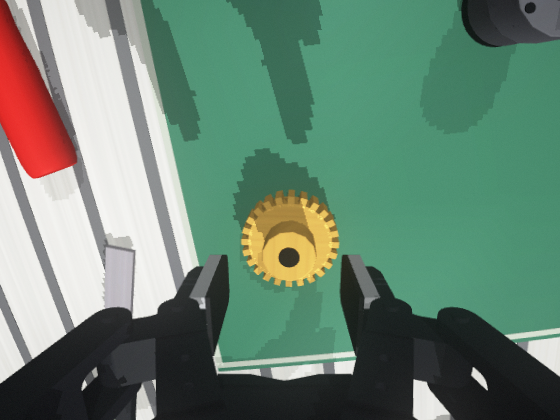

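```bash

python3 -m pendant '[[0,-0.015,-0.15,0,0.45],[0,-0.015,-0.28,0,0.45],[0,-0.015,-0.33,0,0.45],[0,-0.015,-0.33,0,0.45],[0,-0.015,-0.33,0,0.45]]'
python3 -m pendant '[[0,0,0,0,0.5],[0,0,0,0,0.6],[0,0,0,0,0.8],[0,0,0,0,0.8],[0,0,0,0,0.8],[0,0,0,0,0.8],[0,0,0,0,0.8],[0,0,0,0,0.8]]' 50
python3 go.py .4385 -.107 .016 -7.4
```

```text
time: 23.33
ee_pos: [0.439, -0.1074, 0.0172]
tcp_rot: [-3.106, 0.029, 1.432]
force: [1.1, -0.7, 1.1]
gripper_width: 0.0469
time: 24.0
ee_pos: [0.4396, -0.1076, 0.0186]
tcp_rot: [-3.108, 0.029, 1.432]
force: [-1.9, 1.3, 4.6]
gripper_width: 0.0233
t 24.0 pos [ 0.4396 -0.1076  0.0186] jaw -7.9 j6 -0.19 w 0.0233 F [-1.9  1.3  4.6] -> shift [-0.011  0.006 -0.026] turn 0.003
```

Width is 23.3 mm, in line with the pulley reading (it reads about 2.5 mm low). I lift.

```bash

python3 -m pendant '[[0,0,0.1,0,0.8],[0,0,0.3,0,0.8],[0,0,0.6,0,0.8],[0,0,1,0,0.8],[0,0,1,0,0.8],[0,0,1,0,0.8]]'
python3 look.py w18;python3 go.py .532 .291 .12 -7.2
```

```text
time: 24.5
ee_pos: [0.4416, -0.1083, 0.1221]
tcp_rot: [-3.115, 0.031, 1.432]
force: [-0.3, 0.7, -1.9]
gripper_width: 0.0234
t 24.55 pos [ 0.4399 -0.1077  0.1196] jaw -7.9 j6 -0.2 w 0.0233 F [-0.5 -0.3 -3. ] -> shift [0.921 3.987 0.004] turn 0.004
```

View pics/w18.png

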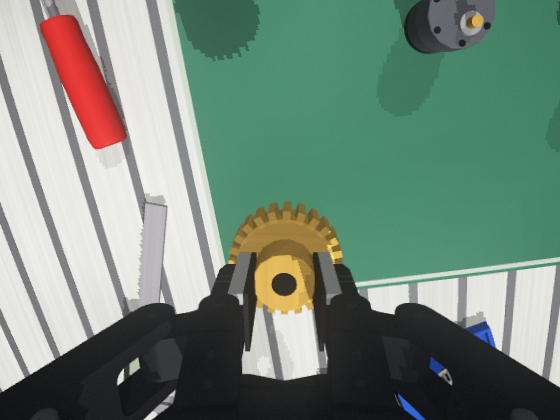

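```bash

python3 -m pendant '[[0.23,1,0.05,0,0.8],[0.23,1,0.05,0,0.8],[0.23,1,0.05,0,0.8],[0.23,1,0.05,0,0.8]]'
python3 -m pendant '[[0.23,1,0.05,0,0.8],[0.23,1,0.05,0,0.8],[0.23,1,0.05,0,0.8],[0.23,1,0.05,0,0.8]]'
python3 -m pendant '[[0.23,1,0,0,0.8],[0.23,1,0,0,0.8],[0.23,1,0,0,0.8],[0.23,1,0,0,0.8]]'
python3 -m pendant '[[0.23,0.9,0,0,0.8],[0.23,0.9,0,0,0.8],[0.23,0.9,0,0,0.8],[0.23,0.9,0,0,0.8],[0.23,0.9,0,0,0.8]]'
python3 look.py w19;python3 go.py .532 .291 .03 -7.2
```

```text
time: 24.88
ee_pos: [0.462, -0.0041, 0.1225]
tcp_rot: [-3.106, 0.027, 1.437]
force: [-0.3, -2.0, -2.3]
gripper_width: 0.0231
time: 25.22
ee_pos: [0.4843, 0.0993, 0.1254]
tcp_rot: [-3.102, 0.026, 1.441]
force: [0.4, -0.4, -2.5]
gripper_width: 0.0236
time: 25.55
ee_pos: [0.5067, 0.202, 0.123]
tcp_rot: [-3.098, 0.026, 1.445]
force: [-0.3, 0.4, -2.6]
gripper_width: 0.0232
time: 25.97
ee_pos: [0.5291, 0.2906, 0.1211]
tcp_rot: [-3.095, 0.029, 1.446]
force: [-0.2, -0.4, -2.7]
gripper_width: 0.0235
t 26.02 pos [0.5291 0.2901 0.1215] jaw -7.2 j6 0.54 w 0.0238 F [ 0.9  0.4 -1.4] -> shift [ 0.029  0.009 -0.915] turn 0.0
```

View pics/w19.png

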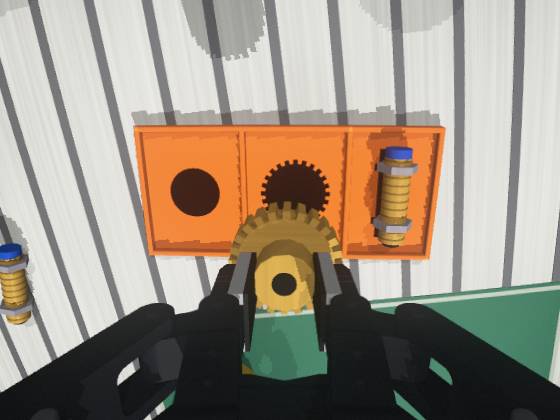

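```bash

python3 -m pendant '[[0.03,0.01,-0.3,0,0.8],[0.03,0.01,-0.6,0,0.8],[0.03,0.01,-0.85,0,0.8],[0.03,0.01,-0.9,0,0.8],[0.03,0.01,-0.9,0,0.8]]'
python3 go.py .532 .291 .0225 -7.2
```

```text
time: 26.43
ee_pos: [0.5301, 0.2884, 0.0288]
tcp_rot: [-3.09, 0.033, 1.443]
force: [-0.9, 0.1, -1.3]
gripper_width: 0.0234
t 26.43 pos [0.5301 0.2884 0.0288] jaw -7.3 j6 0.53 w 0.0234 F [-0.9  0.1 -1.3] -> shift [ 0.019  0.026 -0.063] turn 0.001
```

```bash

python3 -m pendant '[[0.02,0.025,-0.03,0,0.8],[0.02,0.025,-0.05,0,0.8],[0.02,0.025,-0.06,0,0.8],[0.02,0.025,-0.065,0,0.8],[0.02,0.025,-0.07,0,0.8],[0.02,0.025,-0.07,0,0.8]]'
python3 go.py .532 .291 .0225 -7.2
```

```text
time: 26.93
ee_pos: [0.5324, 0.2911, 0.0224]
tcp_rot: [-3.091, 0.032, 1.443]
force: [-0.4, -0.9, -1.9]
gripper_width: 0.0236
t 26.93 pos [0.5324 0.2911 0.0224] jaw -7.3 j6 0.54 w 0.0236 F [-0.4 -0.9 -1.9] -> shift [-0.004 -0.001  0.001] turn 0.001
```

```bash

python3 -m pendant '[[0,0,-0.01,0,0.8],[0,0,-0.02,0,0.8],[0,0,-0.025,0,0.8],[0,0,-0.025,0,0.8]]'
python3 go.py .532 .291 .0225 -7.2
```

```text
time: 27.27
ee_pos: [0.5325, 0.2912, 0.022]
tcp_rot: [-3.092, 0.032, 1.443]
force: [-4.0, -0.6, 6.0]
gripper_width: 0.0235
t 27.27 pos [0.5325 0.2912 0.022 ] jaw -7.3 j6 0.54 w 0.0235 F [-4.  -0.6  6. ] -> shift [-0.005 -0.002  0.005] turn 0.001
```

```bash

python3 -m pendant '[[0,0,0,0,0.74],[0,0,0,0,0.68],[0,0,0,0,0.62],[0,0,0,0,0.58],[0,0,0,0,0.55],[0,0,0,0,0.55]]'
python3 -m pendant '[[0,0,0.2,0,0.5],[0,0,0.5,0,0.4],[0,0,1,0,0.2],[0,0,1,0,0],[0,0,1,0,0],[0,0,1,0,0]]'
python3 look.py w20;python3 go.py .55 -.006 .12 83; python3 go.py .55 -.006 .12 -7.2
```

```text
time: 27.77
ee_pos: [0.5325, 0.2913, 0.0218]
tcp_rot: [-3.092, 0.032, 1.443]
force: [0.4, 0.2, -0.2]
gripper_width: 0.0386
time: 28.27
ee_pos: [0.533, 0.2914, 0.1225]
tcp_rot: [-3.093, 0.031, 1.443]
force: [-0.1, -0.8, -0.2]
gripper_width: 0.0856
t 28.32 pos [0.532  0.291  0.1207] jaw -7.3 j6 0.54 w 0.0855 F [-0.  -0.3 -1.1] -> shift [ 0.18  -2.97  -0.007] turn -0.498
t 28.32 pos [0.532  0.291  0.1207] jaw -7.3 j6 0.54 w 0.0855 F [-0.  -0.3 -1.1] -> shift [ 0.18  -2.97  -0.007] turn 0.001
```

View pics/w20.png

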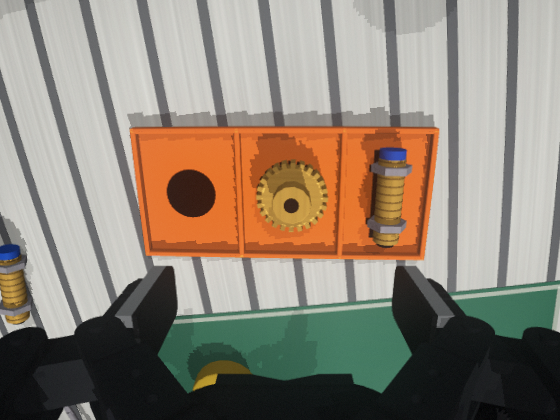

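The gear is flat in the middle pocket, hub at pixel (292,205). Next is the geared motor.

```bash

python3 -m pendant '[[0.06,-0.99,0.05,0,0],[0.06,-0.99,0.05,0,0],[0.06,-0.99,0.05,0,0],[0.06,-0.99,0.05,0,0]]'
python3 -m pendant '[[0.06,-0.99,0.05,0,0],[0.06,-0.99,0.05,0,0],[0.06,-0.99,0.05,0,0],[0.06,-0.99,0.05,0,0]]'
python3 -m pendant '[[0.06,-0.95,0.05,0,0],[0.06,-0.95,0.05,0,0],[0.06,-0.95,0.05,0,0],[0.06,-0.95,0.05,0,0],[0.06,-0.95,0.05,0,0]]'
python3 look.py w21;python3 go.py .55 -.006 .07 -7.2
```

```text
time: 28.65
ee_pos: [0.537, 0.1881, 0.123]
tcp_rot: [-3.086, 0.036, 1.439]
force: [0.2, -0.8, 0.7]
gripper_width: 0.0855
time: 28.98
ee_pos: [0.5422, 0.0859, 0.1259]
tcp_rot: [-3.083, 0.039, 1.435]
force: [0.3, -0.0, 0.1]
gripper_width: 0.0853
time: 29.4
ee_pos: [0.5477, -0.0083, 0.1293]
tcp_rot: [-3.08, 0.037, 1.434]
force: [-0.1, 1.3, 0.5]
gripper_width: 0.085
t 29.45 pos [ 0.5478 -0.0076  0.1295] jaw -7.7 j6 0.04 w 0.0853 F [-0.4  1.  -0.5] -> shift [ 0.022  0.016 -0.595] turn 0.003
```

View pics/w21.png

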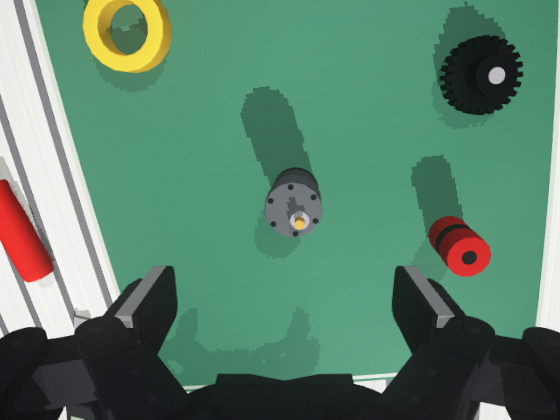

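```bash
python3 - <<'E'
from h import *
f,o=np.load("w21.npy",allow_pickle=True)
print(plane(f,[(293.5,209.5)],.05,o).round(4))
E
python3 -m pendant '[[0.02,0.02,-0.1,0,0.2],[0.02,0.02,-0.3,0,0.3],[0.02,0.02,-0.5,0,0.3],[0.02,0.02,-0.58,0,0.3],[0.02,0.02,-0.6,0,0.3],[0.02,0.02,-0.6,0,0.3]]'
python3 look.py w22;python3 go.py .55 -.006 .015 -7.2
```

```text
[[ 0.5491 -0.0083  0.05  ]]
time: 29.95
ee_pos: [0.5491, -0.0044, 0.0684]
tcp_rot: [-3.078, 0.037, 1.437]
force: [0.5, 0.4, 0.1]
gripper_width: 0.06
t 30.0 pos [ 0.5499 -0.0048  0.0696] jaw -7.7 j6 0.05 w 0.0598 F [-0.2 -0.6  0.3] -> shift [ 0.001 -0.012 -0.546] turn 0.003
```

View pics/w22.png

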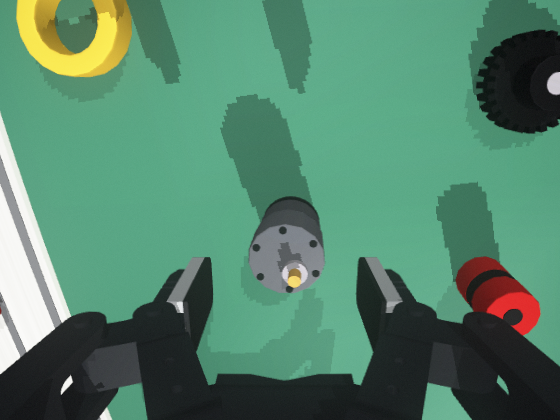

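```bash

python3 -m pendant '[[0,-0.02,-0.2,0,0.3],[0,-0.02,-0.4,0,0.3],[0,-0.02,-0.53,0,0.3],[0,-0.02,-0.55,0,0.3],[0,-0.02,-0.55,0,0.3],[0,-0.02,-0.55,0,0.3]]'
python3 go.py .549 -.007 .015 -7.2
python3 -m pendant '[[0,0,0,0,0.4],[0,0,0,0,0.5],[0,0,0,0,0.65],[0,0,0,0,0.65],[0,0,0,0,0.65],[0,0,0,0,0.65],[0,0,0,0,0.65]]' 50
python3 go.py .549 -.007 .015 -7.2
```

```text
time: 30.5
ee_pos: [0.5512, -0.0068, 0.0162]
tcp_rot: [-3.083, 0.037, 1.437]
force: [-0.9, 0.4, 0.7]
gripper_width: 0.0599
t 30.5 pos [ 0.5512 -0.0068  0.0162] jaw -7.7 j6 0.05 w 0.0599 F [-0.9  0.4  0.7] -> shift [-0.022 -0.002 -0.012] turn 0.003
time: 31.08
ee_pos: [0.5519, -0.0068, 0.0182]
tcp_rot: [-3.085, 0.037, 1.437]
force: [-2.8, 1.2, 6.0]
gripper_width: 0.0358
t 31.08 pos [ 0.5519 -0.0068  0.0182] jaw -7.7 j6 0.05 w 0.0358 F [-2.8  1.2  6. ] -> shift [-0.029 -0.002 -0.032] turn 0.003
```

Gripped at 35.8 mm on the 37 mm gearbox. I lift and carry it to the orange tray.

```bash

python3 -m pendant '[[0,0,0.1,0,0.65],[0,0,0.3,0,0.65],[0,0,0.6,0,0.65],[0,0,1,0,0.65],[0,0,1,0,0.65],[0,0,1,0,0.65]]'
python3 look.py w23;python3 go.py .458 .300 .125 -7.2
```

```text
time: 31.58
ee_pos: [0.5544, -0.0071, 0.1225]
tcp_rot: [-3.094, 0.036, 1.436]
force: [0.1, -0.8, -2.8]
gripper_width: 0.0357
t 31.63 pos [ 0.5526 -0.0069  0.1198] jaw -7.7 j6 0.04 w 0.0359 F [-0.7  0.1 -2.6] -> shift [-0.946  3.069  0.052] turn 0.003
```

View pics/w23.png

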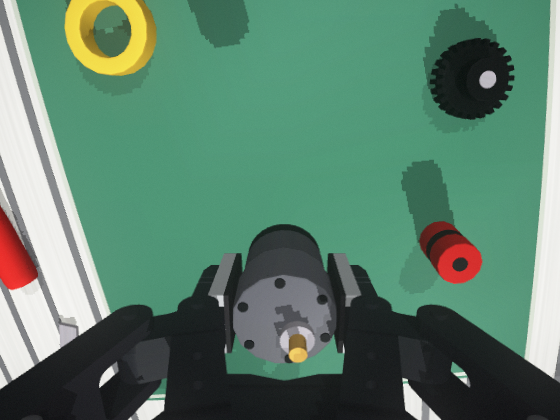

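```bash

python3 -m pendant '[[-0.24,0.78,0.05,0,0.65],[-0.24,0.78,0.05,0,0.65],[-0.24,0.78,0.05,0,0.65],[-0.24,0.78,0.05,0,0.65]]'
python3 -m pendant '[[-0.24,0.78,0.02,0,0.65],[-0.24,0.78,0.02,0,0.65],[-0.24,0.78,0.02,0,0.65],[-0.24,0.78,0.02,0,0.65]]'
python3 -m pendant '[[-0.24,0.78,0.02,0,0.65],[-0.24,0.78,0.02,0,0.65],[-0.24,0.78,0.02,0,0.65],[-0.24,0.78,0.02,0,0.65]]'
python3 -m pendant '[[-0.23,0.74,0,0,0.65],[-0.23,0.74,0,0,0.65],[-0.23,0.74,0,0,0.65],[-0.23,0.74,0,0,0.65],[-0.23,0.74,0,0,0.65]]'
python3 look.py w24;python3 go.py .458 .300 .03 -7.2
```

```text
time: 31.97
ee_pos: [0.5269, 0.0727, 0.1229]
tcp_rot: [-3.085, 0.037, 1.44]
force: [0.5, -0.8, -2.7]
gripper_width: 0.0359
time: 32.3
ee_pos: [0.5019, 0.1513, 0.1234]
tcp_rot: [-3.082, 0.039, 1.443]
force: [0.5, -0.5, -2.2]
gripper_width: 0.0358
time: 32.63
ee_pos: [0.4777, 0.2291, 0.1244]
tcp_rot: [-3.081, 0.041, 1.445]
force: [-0.5, -1.2, -2.2]
gripper_width: 0.0356
time: 33.05
ee_pos: [0.4556, 0.3011, 0.1238]
tcp_rot: [-3.081, 0.043, 1.443]
force: [0.6, -0.2, -2.4]
gripper_width: 0.0358
t 33.1 pos [0.4556 0.301  0.1239] jaw -7.3 j6 0.61 w 0.0355 F [-1.1  0.8 -2.8] -> shift [ 0.024 -0.01  -0.939] turn 0.001
```

View pics/w24.png

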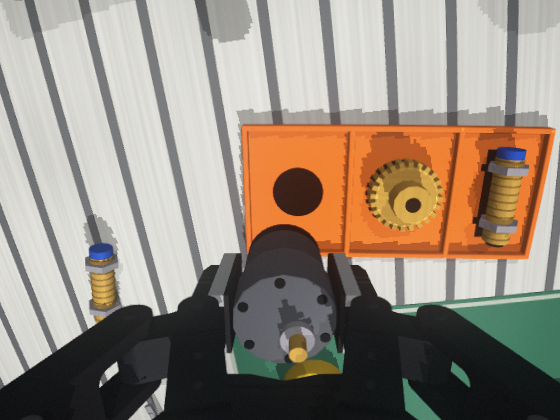

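```bash

python3 -m pendant '[[0.02,-0.01,-0.3,0,0.65],[0.02,-0.01,-0.6,0,0.65],[0.02,-0.01,-0.85,0,0.65],[0.02,-0.01,-0.92,0,0.65],[0.02,-0.01,-0.94,0,0.65],[0.02,-0.01,-0.94,0,0.65]]'
python3 go.py .458 .300 .0212 -7.2
```

```text
time: 33.6
ee_pos: [0.4583, 0.2991, 0.0302]
tcp_rot: [-3.082, 0.043, 1.441]
force: [0.1, 0.5, -1.9]
gripper_width: 0.036
t 33.6 pos [0.4583 0.2991 0.0302] jaw -7.4 j6 0.61 w 0.036 F [ 0.1  0.5 -1.9] -> shift [-0.003  0.009 -0.09 ] turn 0.001
```

```bash

python3 -m pendant '[[0,0.01,-0.03,0,0.65],[0,0.01,-0.06,0,0.65],[0,0.01,-0.08,0,0.65],[0,0.01,-0.09,0,0.65],[0,0.01,-0.095,0,0.65],[0,0.01,-0.095,0,0.65]]'
python3 go.py .458 .300 .0212 -7.2
```

```text
time: 34.1
ee_pos: [0.4586, 0.3004, 0.0214]
tcp_rot: [-3.082, 0.042, 1.441]
force: [-0.5, -0.5, 0.1]
gripper_width: 0.0362
t 34.1 pos [0.4586 0.3004 0.0214] jaw -7.4 j6 0.61 w 0.0362 F [-0.5 -0.5  0.1] -> shift [-0.006 -0.004 -0.002] turn 0.001
```

Contact is starting (the force went from -1.9 to 0.1 N). I lower 1 mm and release.

```bash

python3 -m pendant '[[0,0,-0.01,0,0.65],[0,0,-0.01,0,0.65],[0,0,-0.01,0,0.55],[0,0,-0.01,0,0.5],[0,0,-0.01,0,0.45],[0,0,-0.01,0,0.4],[0,0,-0.01,0,0.4]]'
python3 -m pendant '[[0,0,0.15,0,0.4],[0,0,0.4,0,0.4],[0,0,0.8,0,0.2],[0,0,1,0,0],[0,0,1,0,0],[0,0,1,0,0]]'
python3 look.py w25;python3 go.py .458 .300 .2 -7.2
```

```text
time: 34.68
ee_pos: [0.4588, 0.3004, 0.0203]
tcp_rot: [-3.083, 0.042, 1.441]
force: [-0.3, -0.6, -1.0]
gripper_width: 0.0512
time: 35.18
ee_pos: [0.4599, 0.3009, 0.1222]
tcp_rot: [-3.086, 0.04, 1.441]
force: [-0.1, -0.1, -0.8]
gripper_width: 0.0857
t 35.23 pos [0.4587 0.3003 0.1202] jaw -7.4 j6 0.61 w 0.0856 F [-0.  -0.  -0.6] -> shift [-0.007 -0.003  0.798] turn 0.001
```

View pics/w25.png

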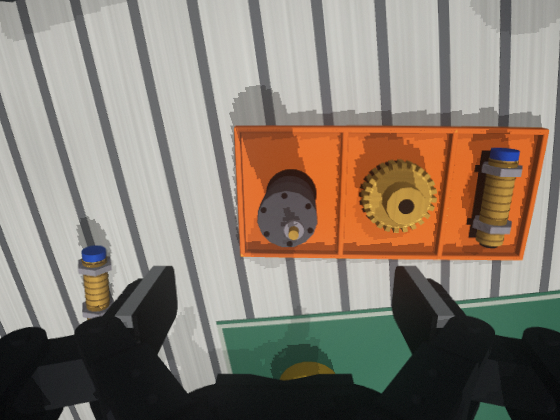

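The motor stands in the left pocket at (288,210), shaft up. I back off and check everything from the fixed cameras.

```bash

python3 -m pendant '[[-0.5,0,0.4,0,0],[-0.9,0,0.9,0,0],[-0.9,0,0.9,0,0],[-0.9,0,0.9,0,0],[-0.9,0,0.9,0,0]]'
python3 - <<'E'
from h import *
for n in["top","scene"]:
    f=bot.grab_frame(n);np.save(n+"1.npy",f,allow_pickle=True);save(n+"1",f["image"],1.4)
    im=f["image"]
    if n=="top": save("top1b",im[135:245,395:490],6);save("top1o",im[125:255,90:180],4.6)
E
```

```text
time: 35.65
ee_pos: [0.3682, 0.3008, 0.2111]
tcp_rot: [-3.085, 0.04, 1.443]
force: [0.6, 0.0, 0.2]
gripper_width: 0.0856
```

View pics/top1.png

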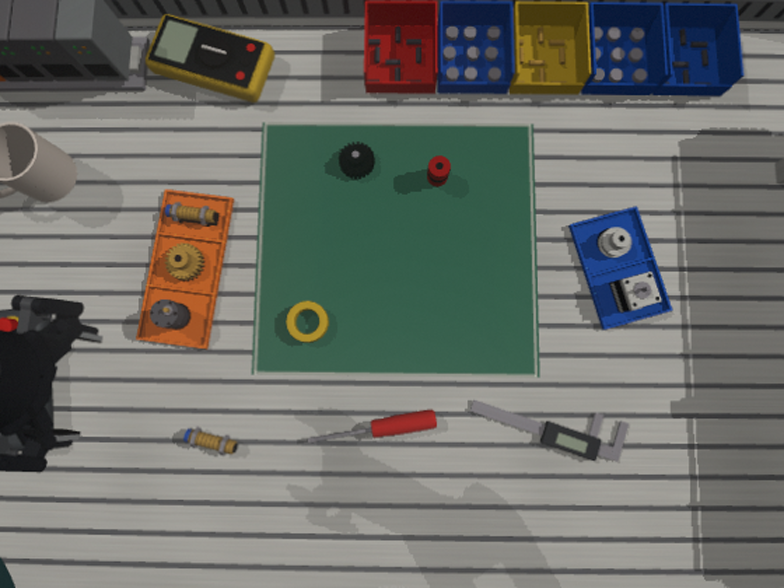

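View pics/scene1.png

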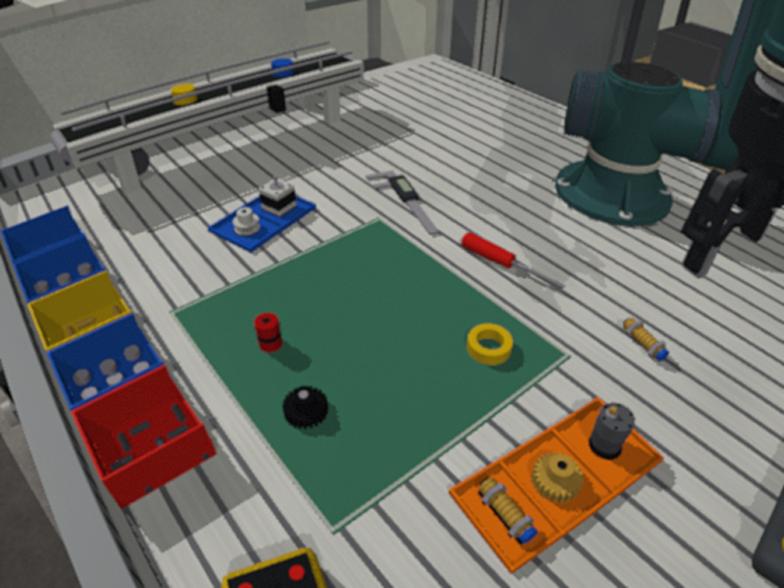

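View pics/top1b.png

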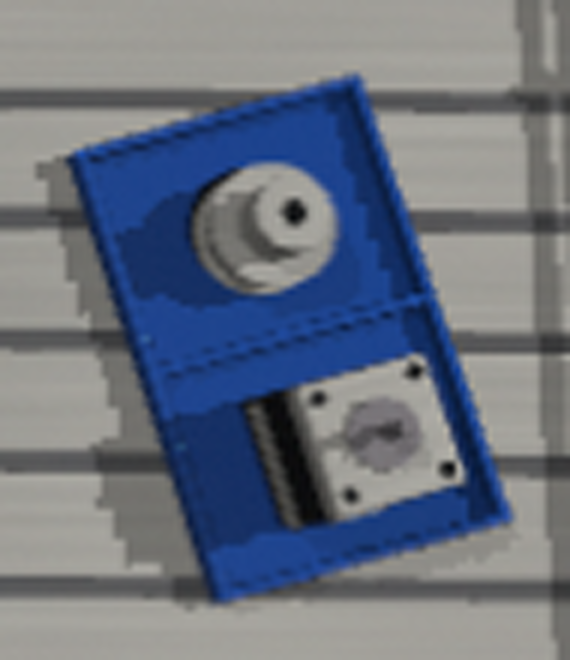

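View pics/top1o.png

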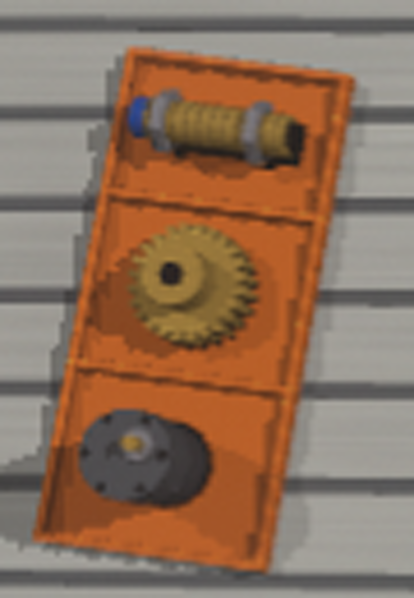

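```bash
python3 - <<'E'
from h import *
f=np.load("top1.npy",allow_pickle=True).item();f0=np.load("top0.npy",allow_pickle=True).item()
B=lambda p:(np.array(p,float)+.5)/6-.5+[395,135]
O=lambda p:(np.array(p,float)+.5)/4.6-.5+[90,125]
# frames from the same camera (silhouette measured in first top view)
def fr(a,b,xa): 
    a,b=np.array(a),np.array(b);u=(b-a)/np.linalg.norm(b-a);c=a-u*xa;return c,u,np.array([-u[1],u[0]])
FB=fr((.4938,-.3182),(.5648,-.298),-.037);FO=fr((.4573,.3013),(.5977,.2832),-.068)
for n,p,z,F in[("stepper",B((383,434)),.043,FB),("pulley",B((294,211)),.034,FB),("gearm",O((125,456)),.053,FO),("gear",O((171,272)),.033,FO),("sensor",O((212,131)),.015,FO)]:
    q=plane(f,[p],z)[0][:2]-F[0];print(n,(q@F[1]).round(4),(q@F[2]).round(4))
s=plane(f,[O((132,118)),O((301,146))],.015);d=(s[0]-s[1])[:2];print("sens ang to tray y",np.degrees(np.arccos(abs(d@FO[2])/np.linalg.norm(d))))
# stock shift: image difference in stock areas
for n,(x,y) in dict(bg=(255,114),coup=(313,122),tape=(220,230)).items():
    a,b=[cv2.cvtColor(g["image"][y-25:y+25,x-25:x+25],cv2.COLOR_RGB2GRAY).astype(np.float32) for g in(f0,f)]
    print(n,np.round(cv2.phaseCorrelate(a,b)[0],2))
print(bot.get_obs()["time"])
E
```

```text
stepper -0.0392 -0.0017
pulley 0.0348 -0.0018
gearm -0.0696 -0.0032
gear 0.008 0.001
sensor 0.0727 0.0027
sens ang to tray y 1.9536139096119904
bg [0.04 0.02]
coup [-0.01 -0.05]
tape [-0.01  0.  ]
35.75
```

All parts are within about 3 mm of their pocket centres and the stock has not moved. I hand in.

```bash
python3 -c "
from rig import bot
print(bot.sign_off())"
```

```text
the job is handed in; nothing more can be done
None
```

I made up both kits and handed the job in at about 36 s of the 118 s allowed; the hand-in itself gives no verdict.

- **Blue tray:** the stepper and the pulley are in their pockets, about 2–3 mm from the pocket centres in the last top view.
- **Orange tray:** the geared motor, brass gear and right-hand sensor are in their pockets, also within about 4 mm. The sensor is about 2° off the tray's cross direction.
- **Standing and release:** each part was lowered to the pocket floor, released, and looked upright or flat. I judged that by eye in the last pictures and did not measure tilt or height. The gripper was backed off clear of everything.
- **Stock:** the black gear, coupling and tape roll show no shift between the first and last top views (less than 0.1 pixel).

Two readings were slightly off. The camera views differed from each other by 2–4 mm, up to about 6 mm for the tape, and the tool's tilt drifted to about 0.07 rad over the run. Neither upset a placement in the last pictures.

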